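# Read a sampling cylinder with the push-fit check gauge

## Task

Take the pressure reading of the small steel sampling cylinder that stands on the bench: lower it, nipple up, right down into the V trough of the inclined rest (set it down, do not drop it) and let go of it. Then take the check gauge out of its stand and press its coupler squarely onto the tilted nipple until it snaps over and sits fully down on the hex collar, and keep it pushed home against the valve spring: the job finishes with you still holding the gauge pressed on. Leave the other things on the bench where they are.

Things in the scene. Friction and masses are not known exactly. Their poses are not given: they have to be found in the camera images.
- trough: Aluminium V trough of the inclined rest, fixed. Origin: where the centre of the cylinder's bottom sits, 65 mm above the bench. z: up along the trough (axis of a seated cylinder), leaning 25 degrees from vertical towards the robot; x: out of the V's open side, up and away; y: across. The 45 degree V walls touch the seated cylinder at x, y = -13, +-13 mm and run from z = 0 (foot plate, no lip) to 55 mm.
- rest: The rest's dark steel base plate, bolted to the bench: 135 x 90 mm, 12 mm thick. Origin on the bench, straight below the trough's origin; the trough leans towards its -x. It carries the trough, whose walls reach about 25 mm to either side in y and 105 mm above the bench.
- cylinder: Loose steel sampling cylinder, 0.3 to 0.5 kg, upright on the bench at the start. Origin: centre of its flat bottom; z: its axis, to the nipple. Round, 38 mm in diameter up to z = 95 mm: grip it there, at about z = 85 mm, so that the fingers stay above the trough's 55 mm walls. Hex collar 30 mm across to z = 113 mm, nipple tip at 136 mm, valve pin to 144 mm.
- cylinder_mid (a point): Point on the cylinder's axis half-way up its whole height, 72 mm above its bottom; axes as the cylinder's.
- nipple_collar (a point): On the cylinder's axis at the upper face of the hex collar, 113 mm above the bottom; z: out along the nipple. The nipple has a neck 10 mm in diameter, a bead 16 mm in diameter 12 to 18 mm above this point, and a tip at 23 mm, out of which the brass valve pin (6 mm in diameter) stands 8 mm.
- gauge: Loose check gauge, 0.26 kg, round, 99 mm long, upright in its stand at the start, mouth down. Origin: centre of the coupler's mouth; z: its axis, to the dial on top. Steel coupler sleeve 38 mm in diameter to z = 37 mm, then the black rubber case, 32 mm in diameter, to 96 mm. The mouth flares to 24 mm; the bore is 18 mm wide and 24 mm deep.
- gauge_grip (a point): On the gauge's axis, in the middle of the rubber case, 66 mm above the mouth: grip here, across the 32 mm diameter.
- gauge_mouth (a point): Centre of the coupler's mouth; z: the gauge's axis, to the dial. Fully home it coincides with nipple_collar. Six sprung balls in the bore ride over the bead (10 to 15 N, from 16 mm above the collar) and snap in below it as the mouth comes 9 to 5 mm above the collar; the mouth then goes on down against the pin's spring until it lies flat on the collar.
- gauge_stand: Fixed stand that holds the gauge: an aluminium cup, 51 mm outside and 41 mm inside, 36 mm high, on a round dark foot 84 mm in diameter. Origin: centre of its underside. The gauge's mouth rests 10 mm above the bench; it is free once lifted 30 mm straight up.
- valve_pin (a joint): How far the sprung pin in the nipple's tip is pressed in, m: 0 free, 0.008 its limit. The coupler meets it when the mouth is 7 mm above the collar and has pressed it in by 0.007 when fully home; its spring pushes back with 3 N at first and 9 N there, and lifts a gauge that is let go by about 5 mm (still caught on the bead).
There are look-alikes about, which are no part of the job. Leave any blue look-alike of the gauge alone.

How it is judged:
By the outcome, as a careful person would: the job done as asked, in the order asked, and still so for the second after the job is handed in, while the arm keeps its last pose, push and grip.
It also fails if it takes over 67 s, if anything falls off the work surface, if the arm or the gripper's body presses on something with over 40 N, if the wrist force passes 120 N, or if a joint passes its speed limit or range.

## Robot

A 6-joint arm with a two-finger parallel gripper is mounted at the origin on the work surface. World frame = base frame: x ahead of the robot, y to its left, z up, the work surface at z = 0. Lengths are in m, angles in rad, forces in N, time in s.
With the tool pointing down it reaches from about 0.25 to 0.725 m from the base axis. Payload 4 kg.
Tool frame: the origin (TCP) lies midway between the tips of the shut fingers; the grasp point (between the pads) lies 19 mm behind it; z points along the fingers, y is the direction in which the jaws open and shut (so a half turn about z gives the same grasp; the last joint's range is limited). The gripper opens to 85 mm and grips with 20 to 120 N. Pads are 22 mm wide; open, the fingers measure 114 mm over their backs; the gripper's body (76 mm by 85 mm) begins 54 mm behind the grasp point. The pads swing forward as they close: fully open they stand 13 mm farther back than shut.
Start: joints at [-1.281, 0.241, 0.005, 1.335, 0, 1.571], TCP at [0.143, -0.479, 0.21] pointing down, gripper open.
Joint ranges: [-2.72, 2.72], [-1.05, 1.87], [-1.09, 1.28], [-1.99, 2.15], [-1.42, 1.44], [-3.14, 3.14]. Speed limits (rad/s): [2.79, 2.79, 3.14, 3.14, 3.14, 3.14].

## Interface

Orientations are given as a unit quaternion [x, y, z, w].
In Python, from workcell import bot gives the robot as it stands.
- The arm moves only by the shell command python3 -m inch 'ROWS'. ROWS is JSON, a list of rows, each a list of 5 numbers: the shift along the tool's x, y, z scaled (see below), then the turn about the tool's z scaled (see below), then the closure, from 0 (fully open) to 1 (shut). A call has 1 to 10 rows; each row is the pose to reach, as a shift and turn from the pose commanded when the call began, along the tool's axes at that moment; what a row does not reach only later rows make up. The controller multiplies each number of a shift by 100 cm and each number of a turn by 120 degrees. A row lasts 1/8 s, in which the tool goes at most 62.5 mm and 10.7 degrees, less where a joint would pass 70% of its speed; a pose out of reach is approached as far as the arm can. A call with a number of a shift or a turn outside -1 to 1 is refused whole. A call with a gripper value outside its range is refused whole. The fingers move at their own pace and stop on an object; the grip force is fixed at half the most. Time passes only in rows, so rows that repeat a pose let the fingers close. It gives the time, the measured TCP pose, the force and the opening at its end, in the units of the state.
- bot.get_obs(): the state, without advancing time (a new reading comes with each control period).
- bot.camera(name): name is "scene" or "top" or "wrist"; returns the picture (480x640x3 uint8, red, green, blue); there is no depth.
- bot.calibration(name): a dict with "intrinsics" (3x3 intrinsics, pixels), "k1" (the pictures are not rectified: a ray, as slopes to the right and down, at radius r is drawn at 1 + k1 r^2 times it, then the intrinsics apply), "xyz" and "attitude" of the camera in the world; the wrist camera has in their place "tool_from_camera" (4x4, takes a point from camera to tool coordinates, whose origin is the TCP and whose axes are the flange's). Camera axes: x right, y down, z forward; pixel columns grow to the right and rows downward; lengths in m; the calibration is good to about 2 mm. A picture is of the moment at which its call begins: read the wrist's pose just before it. calibration takes no time and is no camera call.
- bot.job_done(): hands the job in, once; it reports no verdict.
Trained networks look in the newest picture that a camera, given by its name, has taken for a name from the list of things; names that differ only in an ending like _2 or _b are one class to them, and where a whole thing is asked for, a point or a joint stands for the part that bears it (a point fixed in the world has none). Each returns a list of dicts, best first, with "score" (0 to 1); they miss things now and then, are a little off and sometimes report something else, mostly with a low value. They report only what shows in the picture. A call takes as long as a camera call. They do not tell look-alikes from the thing itself.
- bot.masks_of(camera, target): "pixels" (480x640 bool, what is visible of it) and "extent" ([left, top, width, height] as shares, 0 to 1, of the picture: columns of its width, rows of its height, round what is visible of it).
- bot.spot_point(camera, target): "point" ([column, row] as shares, 0 to 1, of the picture: columns of its width, rows of its height: a listed point, or the origin of a listed thing).
The state is a dict: "clock": time; "joint_pos": joint angles; "joint_vel": joint speeds; "tau": joint torques, N m; "eef_pos": TCP position; "tool_rot": TCP orientation; "ft_force": force on the tool from outside, world axes, zero at the start; "ft_torque": the same for the moment, N m; "grip_width": finger opening in m.
Only numpy, scipy, OpenCV 4.12 (cv2) and the standard library are available. Lean on these libraries where they do the work, as an engineer would, in place of code of your own. Each camera call takes 0.05 s, during which the arm holds its last target.

## Working session

There is one attempt and no reset: what is moved stays moved. The work goes in short steps, Python scripts to look and compute and a shell command to move; the robot and the scene stay as the last step left them, time stands still between calls to the robot, and variables do not carry over. Pictures are saved under pics/ and viewed, and the job is handed in when it is done.

```bash
ls -la; mkdir -p pics; python3 - <<'E'
from workcell import bot
import cv2
print(bot.get_obs())
for n in("scene","top","wrist"):
    print(n,bot.calibration(n))
    im=bot.camera(n); cv2.imwrite(f"pics/{n}0.png",im[:,:,::-1])
    for t in("cylinder","gauge","trough","nipple_collar","gauge_mouth","gauge_stand","gauge_grip","rest"):
        r=bot.spot_point(n,t); print(t,[([round(a*b) for a,b in zip(q["point"],(640,480))],round(q["score"],2)) for q in r[:4]])
print(bot.get_obs()["clock"])
E
```

```text
total 12
drwxr-xr-x  3 agent agent 4096 Dec  7 16:07 .
drwxr-xr-x 23 root  root  4096 Dec  7 16:07 ..
drwxr-xr-x  2 agent agent 4096 Dec  7 16:07 pics
{'clock': 0.0, 'joint_pos': array([-1.28096773e+00,  2.41380667e-01,  3.75250027e-03,  1.33518706e+00,
       -1.06360126e-06,  1.57085901e+00]), 'joint_vel': array([ 0.00078747, -0.00060217,  0.00053227,  0.00077674, -0.00112392,
       -0.00024872]), 'tau': array([-3.89298802e-04, -3.72317398e+01,  2.52408063e+01,  1.69340411e-02,
       -7.09418896e-05,  7.22132455e-06]), 'eef_pos': array([ 0.14270588, -0.4785169 ,  0.20863991]), 'tool_rot': array([ 9.89522307e-01,  1.44376539e-01, -1.46329591e-04, -9.98786368e-04]), 'ft_force': array([-0.40133063,  0.72626561, -0.0154721 ]), 'ft_torque': array([-0.01279106, -0.02116962, -0.00207739]), 'grip_width': 0.08527881859613475}
scene {'intrinsics': array([[456.18913131,   0.        , 322.90648073],
       [  0.        , 456.18913131, 242.00730199],
       [  0.        ,   0.        ,   1.        ]]), 'k1': -0.05614560327882724, 'xyz': array([ 1.04871917, -0.35782606,  0.79652795]), 'attitud
[... 1255 characters left out ...]
, 0.84), ([420, 232], 0.15)]
wrist {'intrinsics': array([[399.77122465,   0.        , 320.90780555],
       [  0.        , 399.77122465, 250.78048868],
       [  0.        ,   0.        ,   1.        ]]), 'k1': -0.014495035067294031, 'tool_from_camera': array([[-2.02177760e-04, -9.62498030e-01, -2.71288596e-01,
         6.81170589e-02],
       [ 9.99999676e-01, -4.06111246e-04,  6.95582428e-04,
         7.08182502e-04],
       [-7.79670066e-04, -2.71288367e-01,  9.62497800e-01,
        -1.64133263e-01],
       [ 0.00000000e+00,  0.00000000e+00,  0.00000000e+00,
         1.00000000e+00]])}
cylinder []
gauge []
trough []
nipple_collar []
gauge_mouth []
gauge_stand []
gauge_grip []
rest []
1.35
```

View pics/scene0.png

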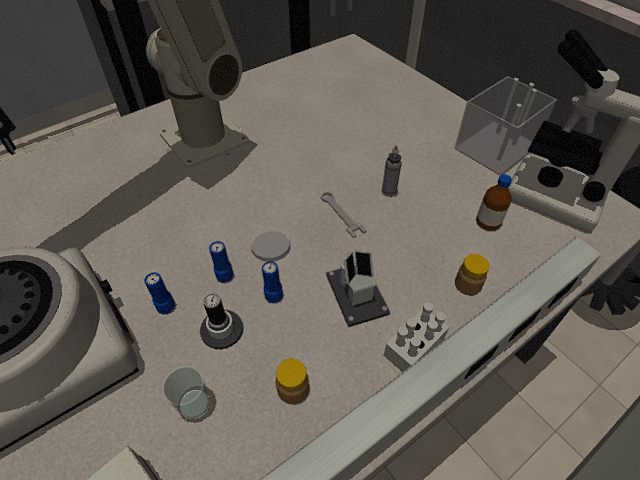

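View pics/top0.png

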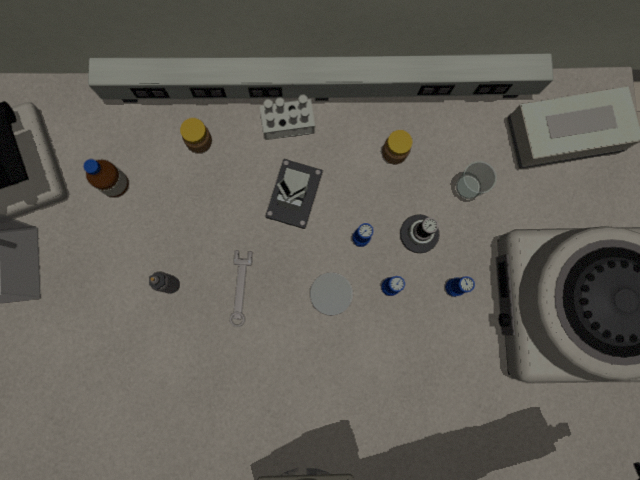

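```bash
cat > h.py <<'E'
import numpy as np, cv2
from scipy.spatial.transform import Rotation as R
from workcell import bot
def cam(n,obs=None):
    c=bot.calibration(n); K=c["intrinsics"];k1=c["k1"]
    if n=="wrist":
        T=np.eye(4);T[:3,:3]=R.from_quat(obs["tool_rot"]).as_matrix();T[:3,3]=obs["eef_pos"]
        M=T@c["tool_from_camera"]; return K,k1,M[:3,:3],M[:3,3]
    return K,k1,R.from_quat(c["attitude"]).as_matrix(),c["xyz"]
def ray(c,px):
    K,k1,Rm,t=c
    s=np.array([(px[0]-K[0,2])/K[0,0],(px[1]-K[1,2])/K[1,1]]);u=s.copy()
    for _ in range(20): u=s/(1+k1*(u@u))
    d=Rm@np.array([u[0],u[1],1]); return t,d/np.linalg.norm(d)
def proj(c,P):
    K,k1,Rm,t=c
    q=Rm.T@(np.asarray(P)-t);u=q[:2]/q[2];u=u*(1+k1*(u@u));return np.array([K[0,0]*u[0]+K[0,2],K[1,1]*u[1]+K[1,2]])
def onz(c,px,z):
    t,d=ray(c,px);return t+d*(z-t[2])/d[2]
def tri(rays):
    A=np.zeros((3,3));b=np.zeros(3)
    for t,d in rays:
        P=np.eye(3)-np.outer(d,d);A+=P;b+=P@t
    p=np.linalg.solve(A,b)
    res=[np.linalg.norm((np.eye(3)-np.outer(d,d))@(p-t)) for t,d in rays]
    return p,res
E
python3 - <<'E'
from h import *
np.set_printoptions(precision=4,suppress=True)
for n in("top","scene"):
    bot.camera(n);c=cam(n)
    for t,z in(("cylinder",None),("gauge",None),("rest",.012),("gauge_stand",None),("trough",None)):
        for q in bot.masks_of(n,t)[:5]:
            m=q["pixels"].astype(np.uint8);ys,xs=np.nonzero(m)
            r=cv2.minAreaRect(np.c_[xs,ys].astype(np.float32));print(n,t,round(q["score"],2),m.sum(),np.array(q["extent"])*[640,480,640,480],r)
            if t=="rest":
                for b in cv2.boxPoints(r): print("   ",b,onz(c,b,.012))
ct,cs=cam("top"),cam("scene")
for nm,a,b in(("cyl",(168,284),(392,190)),("collar",(155,281),(395,156)),("trough",(293,182),(360,280)),("gmouth",(420,234),(220,330)),("ggrip",(424,225),(214,309))):
    print(nm,tri([ray(ct,a),ray(cs,b)]))
E
```

```text
top cylinder 0.63 498 [147.392 271.68   34.304  21.12 ] ((163.61764526367188, 282.0294494628906), (30.802024841308594, 19.160314559936523), 14.03624439239502)
top gauge 0.93 461 [446.016 274.8    30.528  23.28 ] ((459.3000183105469, 285.4000244140625), (18.024978637695312, 29.409177780151367), 71.56504821777344)
top gauge 0.84 403 [411.328 217.2    27.584  22.512] ((425.2500305175781, 228.25), (17.677669525146484, 26.870054244995117), 45.0)
top gauge 0.71 357 [381.504 275.088  27.968  23.808] ((392.3171081542969, 285.1463623046875), (18.428504943847656, 23.11371612548828), 51.34019470214844)
top gauge 0.59 362 [357.888 221.904  18.816  27.024] ((363.7500305175781, 234.75003051757812), (17.677669525146484, 24.041629791259766), 45.0)
top rest 0.68 2511 [265.792 157.392  55.68   68.208] ((293.8569030761719, 193.42054748535156), (42.151611328125, 62.10881805419922), 16.50436019897461)
    [264.8273 217.2081] [0.6152 0.0777 0.012 ]
    [282.4717 157.6582] [0.7461 0.0388 0.012 ]
    [322.8865 169.633 ] [ 0.7181 -0.0483  0.012 ]
    [305.2421 229.1828] [ 0.5878 -0.0079  0.012 ]
top gauge_st
[... 1956 characters left out ...]
784 250.704  30.272  40.704] ((357.9422912597656, 270.2115173339844), (39.223228454589844, 31.18246841430664), 78.69007110595703)
cyl (array([ 0.4789,  0.2827, -0.0013]), [np.float64(0.0010390672926132527), np.float64(0.0010390672926131495)])
collar (array([0.4757, 0.2796, 0.108 ]), [np.float64(0.00024140223767571932), np.float64(0.00024140223767589003)])
trough (array([0.6773, 0.0136, 0.0599]), [np.float64(0.0027042125114902144), np.float64(0.0027042125114902643)])
gmouth (array([ 0.575 , -0.2558, -0.0011]), [np.float64(0.0010360931991648182), np.float64(0.0010360931991647648)])
ggrip (array([ 0.5791, -0.251 ,  0.0787]), [np.float64(0.004434697350366735), np.float64(0.0044346973503667135)])
```

```bash
python3 -m inch '[[0.05,-0.06,0,0.07,0],[0.1,-0.12,0,0.14,0],[0.14,-0.165,0,0.21,0],[0.18,-0.212,0,0.28,0],[0.22,-0.259,0,0.28,0],[0.26,-0.306,0,0.28,0],[0.30,-0.353,0,0.28,0],[0.34,-0.4,0,0.28,0],[0.38,-0.447,0,0.28,0],[0.42,-0.494,0,0.28,0]]'
```

```text
clock: 3.2
eef_pos: [0.3454, -0.0686, 0.2095]
tool_rot: [0.993, -0.119, 0.002, -0.024]
ft_force: [0.3, -0.6, -0.3]
grip_width: 0.0854
```

```bash
cat >> h.py <<'E'
def to(P,yawdeg=None):
    """shift in tool axes to bring TCP to world P, and turn units"""
    o=bot.get_obs();M=R.from_quat(o["tool_rot"]).as_matrix()
    s=M.T@(np.asarray(P)-o["eef_pos"]);y=np.degrees(np.arctan2(M[1,0],M[0,0]))
    t=None if yawdeg is None else -((yawdeg-y+180)%360-180)/120
    print("clock",o["clock"],"tcp",o["eef_pos"].round(4),"yaw",round(y,2),"zdir",M[:,2].round(4),"ft",o["ft_force"].round(1),"w",round(o["grip_width"],4),"j",o["joint_pos"].round(2))
    print("shift",s.round(4),"turn",t)
E
python3 -m inch '[[0,0,0,0,0],[0,0,0,0,0]]'; python3 -c "
from h import *
to((.477,.281,.21),-17.2)"
```

```text
clock: 3.45
eef_pos: [0.3446, -0.0686, 0.2094]
tool_rot: [0.993, -0.12, 0.002, -0.024]
ft_force: [0.4, -0.4, -0.5]
grip_width: 0.0856
clock 3.45 tcp [ 0.3446 -0.0686  0.2094] yaw -13.74 zdir [ 0.0093  0.047  -0.9989] ft [ 0.4 -0.4 -0.5] w 0.0856 j [-0.24 -0.06 -0.33  1.3   0.05  3.14]
shift [ 0.0456 -0.3706  0.0171] turn 0.028839148019620828
```

```bash
python3 -m inch '[[0.005,-0.037,0,-0.08,0],[0.01,-0.074,0,-0.16,0],[0.015,-0.111,0,-0.24,0],[0.02,-0.148,0,-0.32,0],[0.025,-0.185,0,-0.4,0],[0.03,-0.222,0,-0.48,0],[0.035,-0.259,0,-0.56,0],[0.04,-0.296,0,-0.64,0],[0.042,-0.333,0,-0.72,0],[0.045,-0.37,0,-0.8,0]]'; python3 -c "
from h import *
to((.477,.281,.21),162.8)"
```

```text
clock: 4.7
eef_pos: [0.4761, 0.2812, 0.2273]
tool_rot: [0.751, 0.66, 0.019, -0.014]
ft_force: [0.9, -0.2, -0.1]
grip_width: 0.0853
clock 4.7 tcp [0.4761 0.2812 0.2273] yaw 82.64 zdir [ 0.0098  0.0467 -0.9989] ft [ 0.9 -0.2 -0.1] w 0.0853 j [0.51 0.31 0.15 1.37 0.04 2.21]
shift [-0.0009  0.0009  0.0173] turn -0.6679884628365377
```

```bash
python3 - <<'E'
from h import *
o=bot.get_obs();im=bot.camera("wrist");cv2.imwrite("pics/w1.png",im[:,:,::-1]);c=cam("wrist",o)
for t in("cylinder","nipple_collar","cylinder_mid"):
    print(t,[(np.array(q["point"])*[640,480],q["score"]) for q in bot.spot_point("wrist",t)[:2]])
P=(.477,.281,0)
print(proj(c,(.477,.281,0)),proj(c,(.477,.281,.144)),proj(c,(.477,.281,.095)))
print(o["tool_rot"],o["eef_pos"])
E
```

```text
cylinder [(array([317.824, 226.992]), 0.88)]
nipple_collar [(array([324.608, 251.52 ]), 0.64)]
cylinder_mid []
[321.2180641  220.03163784] [322.23204524 253.73477731] [321.78242627 238.78910401]
[ 0.75084169  0.66005173  0.01909023 -0.01428424] [0.47607889 0.28122174 0.22728837]
```

View pics/w1.png

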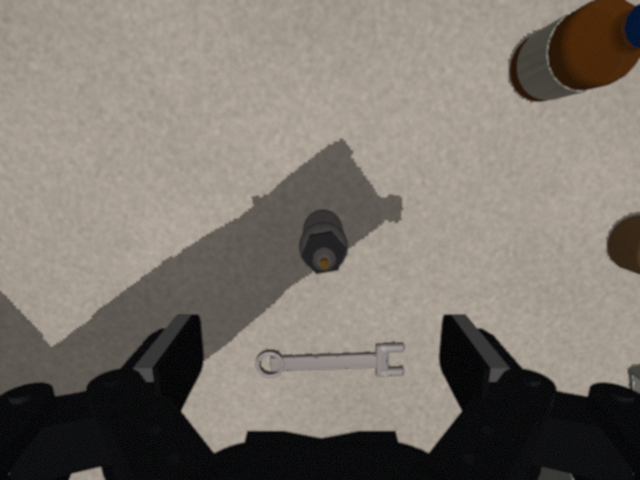

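```bash
python3 - <<'E'
from h import *
o=bot.get_obs();c=cam("wrist",o)
print(onz(c,(325,263),.144),onz(c,(324.6,251.5),.113),onz(c,(317.8,227),0), onz(c,(323,250),.113))
ct,cs=cam("top"),cam("scene")
# cylinder top & scene silhouettes
im=cv2.imread("pics/scene0.png")[130:210,350:430];cv2.imwrite("pics/c1.png",cv2.resize(im,None,fx=6,fy=6,interpolation=2))
im=cv2.imread("pics/top0.png")[255:310,130:200];cv2.imwrite("pics/c2.png",cv2.resize(im,None,fx=8,fy=8,interpolation=2))
for z in(0,.144):
  print(proj(ct,(.477,.281,z)),proj(cs,(.477,.281,z)))
E
```

```text
[0.47726026 0.27395678 0.144     ] [0.47741036 0.27430942 0.113     ] [0.47180818 0.27367954 0.        ] [0.47641326 0.27556606 0.113     ]
[168.21246918 284.54800782] [390.66638725 189.56742084]
[149.14093113 278.84212625] [397.82462826 143.73475871]
```

View pics/c1.png

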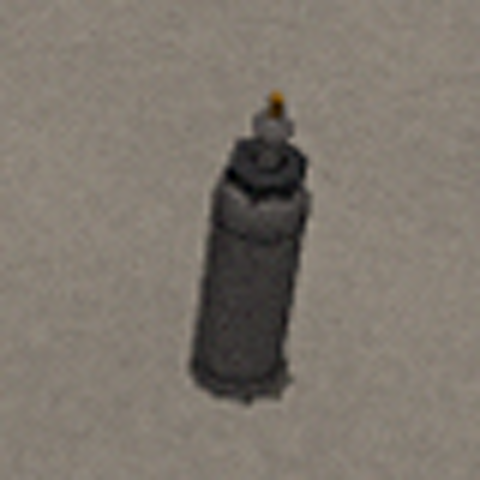

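View pics/c2.png

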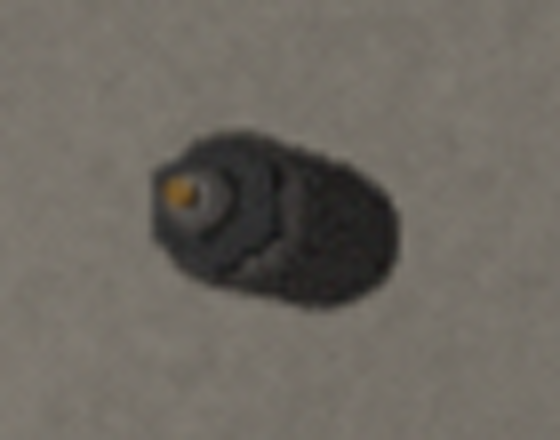

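```bash
python3 - <<'E'
from h import *
ct,cs=cam("top"),cam("scene")
print(tri([ray(ct,(152.5,279)),ray(cs,(396.2,146.3))]), onz(ct,(152.5,279),.143),onz(cs,(396.2,146.3),.143))
def sil(c,x,y):
    pts=[proj(c,(x+r*np.cos(a),y+r*np.sin(a),z)) for z,r in((0,.019),(.095,.019),(.113,.0165),(.136,.006),(.144,.003)) for a in np.linspace(0,6.28,40)]
    p=np.array(pts);return p.min(0),p.max(0)
for n,c in(("top",ct),("scene",cs)):
    print(n,sil(c,.477,.277))
E
```

```text
(array([0.4771434 , 0.27645606, 0.13880213]), [np.float64(0.00017377860953042787), np.float64(0.00017377860953032866)]) [0.47667    0.27517375 0.143     ] [0.48085011 0.27258624 0.143     ]
top (array([146.97751208, 271.06546248]), array([179.30086141, 293.60636841]))
scene (array([381.9494343 , 143.55985408]), array([402.04351657, 195.49313341]))
```

```bash
python3 -m inch '[[0,0,0,-0.088,0],[0,0,0,-0.176,0],[0,0,0,-0.264,0],[0,0,0,-0.352,0],[0,0,0,-0.44,0],[0,0,0,-0.528,0],[0,0,0,-0.616,0],[0,0,0,-0.704,0],[0,0,0,-0.792,0],[0,0,0,-0.88,0]]'; python3 -c "
from h import *
to((.36,.0,.225),300)"
```

```text
clock: 6.15
eef_pos: [0.4754, 0.279, 0.2275]
tool_rot: [-0.071, 0.997, 0.023, 0.007]
ft_force: [-0.1, 0.2, 0.3]
grip_width: 0.0852
clock 6.15 tcp [0.4754 0.279  0.2275] yaw -171.87 zdir [ 0.0097  0.0465 -0.9989] ft [-0.1  0.2  0.3] w 0.0852 j [0.51 0.31 0.14 1.37 0.04 0.37]
shift [ 0.1537 -0.2597 -0.0116] turn -0.9322294584670525
```

```bash
python3 -m inch '[[0.015,-0.026,0,-0.088,0],[0.03,-0.052,0,-0.176,0],[0.045,-0.078,0,-0.264,0],[0.06,-0.104,0,-0.352,0],[0.075,-0.13,0,-0.44,0],[0.09,-0.156,0,-0.528,0],[0.105,-0.182,0,-0.616,0],[0.12,-0.208,0,-0.704,0],[0.135,-0.234,0,-0.792,0],[0.152,-0.26,0,-0.88,0]]'; python3 -c "
from h import *
to((.345,-.04,.22),342)"
```

```text
clock: 7.4
eef_pos: [0.3598, 0.0008, 0.2131]
tool_rot: [0.837, -0.546, -0.008, -0.022]
ft_force: [0.8, -0.7, -0.2]
grip_width: 0.0856
clock 7.4 tcp [0.3598 0.0008 0.2131] yaw -66.2 zdir [ 0.0102  0.0466 -0.9989] ft [ 0.8 -0.7 -0.2] w 0.0856 j [-0.04 -0.05 -0.31  1.3   0.05 -2.03]
shift [ 0.0311  0.0298 -0.009 ] turn -0.4016709742455655
```

```bash
python3 -m inch '[[0.01,0.006,0,-0.088,0],[0.02,0.012,0,-0.176,0],[0.03,0.018,0,-0.264,0],[0.04,0.024,0,-0.352,0],[0.055,0.032,0,-0.43,0],[0.07,0.043,0,-0.43,0],[0.085,0.052,0,-0.43,0],[0.1,0.06,0,-0.43,0]]'; python3 -c "
from h import *
to((.345,-.04,.22),162.8)"
```

```text
clock: 8.4
eef_pos: [0.3522, -0.092, 0.2075]
tool_rot: [0.99, -0.141, 0.001, -0.015]
ft_force: [-0.5, -0.6, -0.8]
grip_width: 0.0854
clock 8.4 tcp [ 0.3522 -0.092   0.2075] yaw -16.23 zdir [ 0.0061  0.0289 -0.9996] ft [-0.5 -0.6 -0.8] w 0.0854 j [-0.28 -0.03 -0.31  1.29  0.03 -3.14]
shift [-0.0215 -0.0483 -0.011 ] turn -1.491927569936782
```

```bash
python3 -m inch '[[0,0.02,0,0,0],[0,0.03,0,0,0],[0,0.03,0,0,0]]'; python3 -c "
from h import *
to((.345,-.04,.22),162.8)"
```

```text
clock: 8.78
eef_pos: [0.3497, -0.1028, 0.2065]
tool_rot: [0.989, -0.15, -0.0, -0.008]
ft_force: [-0.3, -0.3, -0.2]
grip_width: 0.0852
clock 8.775 tcp [ 0.3497 -0.1028  0.2065] yaw -17.21 zdir [ 0.0017  0.0152 -0.9999] ft [-0.3 -0.3 -0.2] w 0.0852 j [-0.3  -0.03 -0.31  1.29  0.02 -3.14]
shift [-0.0231 -0.0588 -0.0126] turn 1.4998770309647975
```

```bash
python3 -m inch '[[0,0.02,0,0,0],[0,0.035,0,0,0],[0,0.035,0,0,0]]'; python3 -c "
from h import *
to((.345,-.04,.22),162.8)
to((.477,.2745,.22),162.8)"
```

```text
clock: 9.15
eef_pos: [0.346, -0.1164, 0.206]
tool_rot: [0.987, -0.161, -0.002, 0.001]
ft_force: [-0.1, -0.8, -0.4]
grip_width: 0.0856
clock 9.15 tcp [ 0.346  -0.1164  0.206 ] yaw -18.53 zdir [-0.0036 -0.0015 -1.    ] ft [-0.1 -0.8 -0.4] w 0.0856 j [-0.32 -0.02 -0.31  1.29 -0.   -3.14]
shift [-0.0253 -0.0721 -0.0141] turn 1.4889284251944923
clock 9.15 tcp [ 0.346  -0.1164  0.206 ] yaw -18.53 zdir [-0.0036 -0.0015 -1.    ] ft [-0.1 -0.8 -0.4] w 0.0856 j [-0.32 -0.02 -0.31  1.29 -0.   -3.14]
shift [-1.000e-04 -4.123e-01 -1.510e-02] turn 1.4889284251944923
```

```bash
python3 -m inch '[[0,-0.04,-0.01,0,0],[0,-0.08,-0.012,0,0],[0,-0.125,-0.012,0,0],[0,-0.17,-0.012,0,0],[0,-0.215,-0.012,0,0],[0,-0.26,-0.012,0,0],[0,-0.305,-0.012,0,0],[0,-0.35,-0.012,0,0],[0,-0.39,-0.012,0,0],[0,-0.412,-0.012,0,0]]'; python3 - <<'E'
from h import *
to((.477,.2745,.074),-17.2)
o=bot.get_obs();im=bot.camera("wrist");cv2.imwrite("pics/w2.png",im[:,:,::-1]);c=cam("wrist",o)
for t in("cylinder","nipple_collar"):
    print(t,[(np.array(q["point"])*[640,480],q["score"]) for q in bot.spot_point("wrist",t)[:2]])
E
```

```text
clock: 10.4
eef_pos: [0.4771, 0.2766, 0.2164]
tool_rot: [0.987, -0.16, -0.002, 0.001]
ft_force: [0.2, -0.7, -0.4]
grip_width: 0.0852
clock 10.4 tcp [0.4771 0.2766 0.2164] yaw -18.39 zdir [-0.004  -0.0014 -1.    ] ft [ 0.2 -0.7 -0.4] w 0.0852 j [ 0.52  0.34  0.17  1.4   0.   -2.3 ]
shift [0.0011 0.0016 0.1424] turn -0.009924526649669712
cylinder [(array([320.128, 211.2  ]), 0.66)]
nipple_collar [(array([323.392, 240.816]), 0.76)]
```

View pics/w2.png

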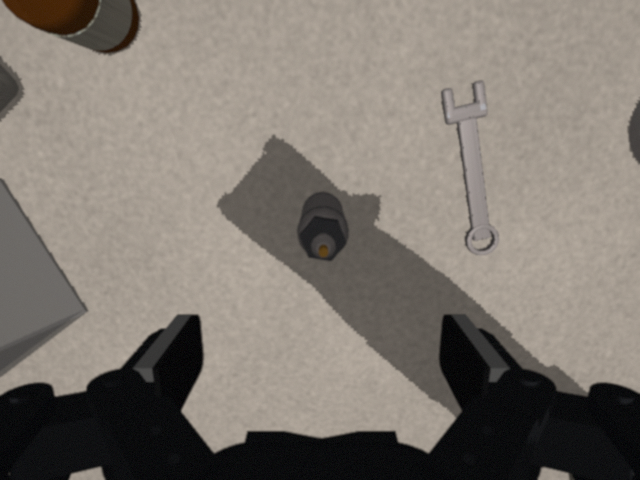

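```bash
python3 - <<'E'
from h import *
o=bot.get_obs();c=cam("wrist",o)
print(onz(c,(323.3,250.5),.144),onz(c,(323.4,240.8),.113),onz(c,(320,211),0),proj(c,(.477,.2745,.144)),proj(c,(.477,.2745,0)))
E
```

```text
[0.47771234 0.27191895 0.144     ] [0.47582764 0.27214203 0.113     ] [0.47687064 0.27401582 0.        ] [319.68125069 252.83561904] [319.47986624 211.03145005]
```

```bash
python3 -m inch '[[0.001,0.0034,0.03,-0.01,0],[0.001,0.0034,0.07,-0.01,0],[0.001,0.0034,0.11,-0.01,0],[0.001,0.0034,0.135,-0.01,0],[0.001,0.0034,0.142,-0.01,0],[0.001,0.0034,0.142,-0.01,0.4],[0.001,0.0034,0.142,-0.01,0.7],[0.001,0.0034,0.142,-0.01,1],[0.001,0.0034,0.142,-0.01,1],[0.001,0.0034,0.142,-0.01,1]]'; python3 - <<'E'
from h import *
to((.477,.2745,.074),-17.2)
E
```

```text
clock: 11.8
eef_pos: [0.4776, 0.2718, 0.0769]
tool_rot: [0.989, -0.15, -0.0, -0.0]
ft_force: [-0.2, 0.6, 5.4]
grip_width: 0.0298
clock 11.8 tcp [0.4776 0.2718 0.0769] yaw -17.28 zdir [-0.e+00  8.e-04 -1.e+00] ft [-0.2  0.6  5.4] w 0.0298 j [ 0.52  0.43 -0.09  1.06  0.   -2.32]
shift [-0.0013 -0.0024  0.0029] turn -0.0006654261316157318
```

```bash
python3 - <<'E'
from h import *
im=bot.camera("wrist");cv2.imwrite("pics/w3.png",im[:,:,::-1])
im=bot.camera("scene");cv2.imwrite("pics/s3.png",cv2.resize(im[60:230,300:480,::-1],None,fx=4,fy=3.5))
E
```

```text
(no output)
```

View pics/w3.png

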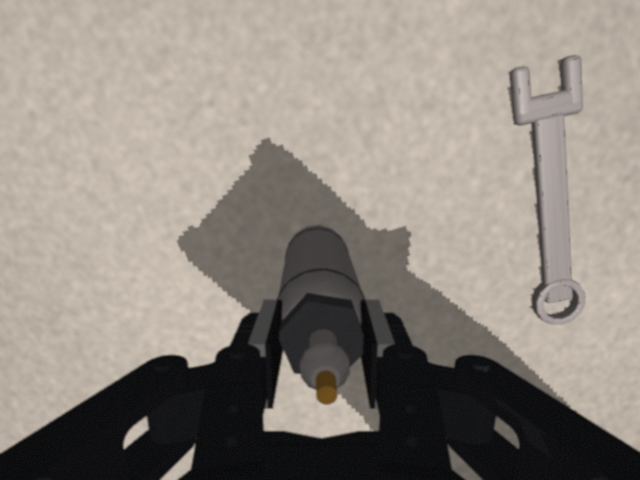

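View pics/s3.png

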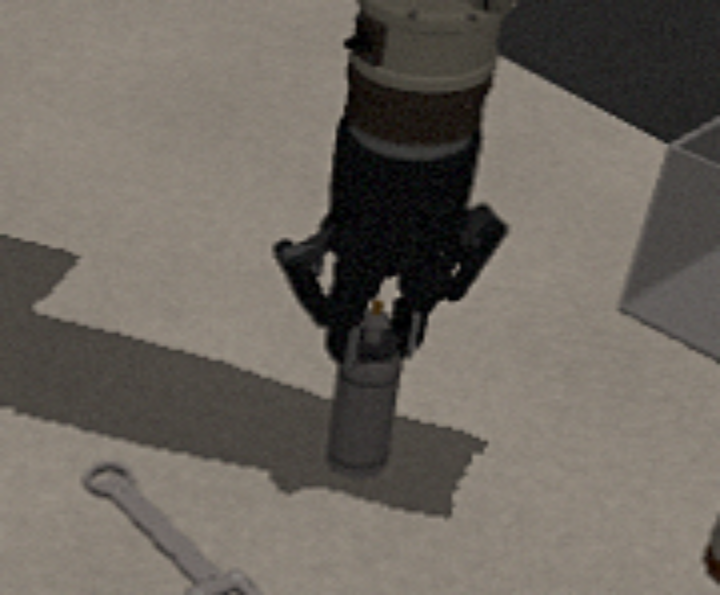

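```bash
python3 - <<'E'
from h import *
o=bot.get_obs();c=cam("wrist",o)
im=cv2.imread("pics/w3.png")
big=cv2.resize(im[200:440,200:450],None,fx=3,fy=2.5,interpolation=2)
def d(P,col):
    p=proj(c,P);q=(int((p[0]-200)*3),int((p[1]-200)*2.5));cv2.circle(big,q,2,col,-1)
x,y=.4772,.272
for z,r,col in((.0,.019,(0,0,255)),(.095,.019,(0,255,0)),(.113,.0165,(255,255,0)),(.144,.003,(255,0,255))):
    for a in np.linspace(0,6.28,60): d((x+r*np.cos(a),y+r*np.sin(a),z),col)
M=R.from_quat(o["tool_rot"]).as_matrix()
for s in(-1,1):
  for zz in(0,-.01,-.02,-.03,-.04):
    for xx in(-.011,.011):
      d(o["eef_pos"]+M@np.array([xx,s*.0149,zz]),(0,128,255))
cv2.imwrite("pics/z3.png",big)
E
```

```text
(no output)
```

View pics/z3.png

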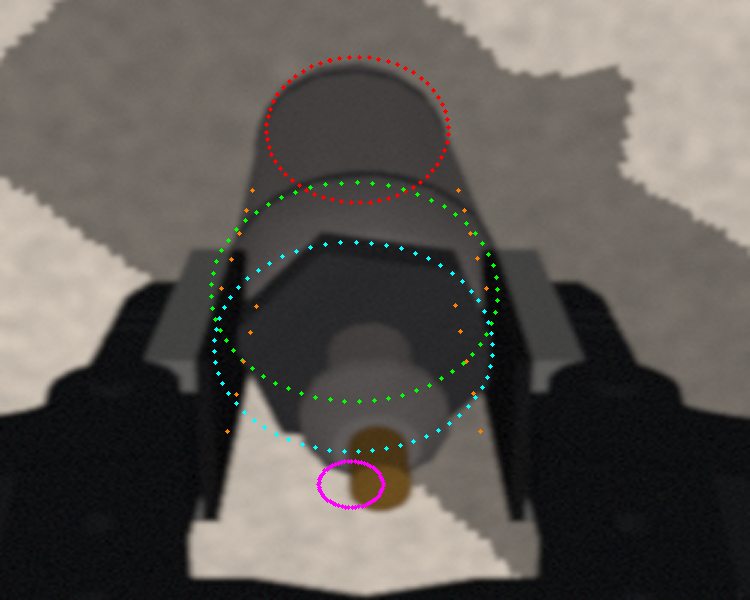

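```bash
python3 -m inch '[[0,0,0,0,0.4],[0,0,0,0,0.4],[0,0,0,0,0.4]]'; python3 - <<'E'
from h import *
to((.4772,.272,.066),-17.2)
im=bot.camera("wrist");cv2.imwrite("pics/w4.png",im[:,:,::-1])
E
```

```text
clock: 12.28
eef_pos: [0.4758, 0.2706, 0.0746]
tool_rot: [0.989, -0.15, -0.002, 0.001]
ft_force: [-0.2, -0.6, 0.5]
grip_width: 0.0507
clock 12.275 tcp [0.4758 0.2706 0.0746] yaw -17.29 zdir [-0.0044 -0.002  -1.    ] ft [-0.2 -0.6  0.5] w 0.0507 j [ 0.52  0.43 -0.09  1.06  0.   -2.32]
shift [ 0.0009 -0.0018  0.0086] turn -0.0007896716170122886
```

View pics/w4.png

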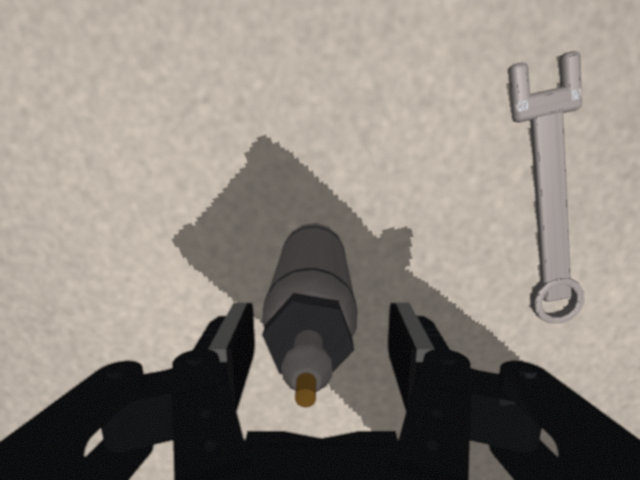

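```bash
python3 - <<'E'
from h import *
o=bot.get_obs();c=cam("wrist",o)
p=onz(c,(305.5,401),.144);print(p,onz(c,(308,333),.113))
to((p[0],p[1],.066),-17.2)
E
```

```text
[0.47607317 0.27419784 0.144     ] [0.48049766 0.27293083 0.113     ]
clock 12.325 tcp [0.4759 0.2706 0.0746] yaw -17.3 zdir [-0.0043 -0.0019 -1.    ] ft [ 0.3 -0.5 -0.3] w 0.0514 j [ 0.52  0.43 -0.09  1.06  0.   -2.32]
shift [-0.0008 -0.0035  0.0086] turn -0.0008073667446185577
```

```bash
python3 -m inch '[[0.001,-0.003,0,0,0.3],[0.001,-0.003,0.005,0,0.3],[0.001,-0.003,0.0085,0,0.3],[0.001,-0.003,0.0085,0,0.3]]'; python3 -m inch '[[0,0,0,0,0.5],[0,0,0,0,0.6],[0,0,0,0,0.8],[0,0,0,0,0.8]]'; python3 - <<'E'
from h import *
to((.4772,.272,.066),-17.2)
im=bot.camera("wrist");cv2.imwrite("pics/w5.png",im[:,:,::-1])
E
```

```text
clock: 12.82
eef_pos: [0.4775, 0.2731, 0.0659]
tool_rot: [0.989, -0.15, -0.002, 0.001]
ft_force: [-0.5, 1.1, 0.4]
grip_width: 0.06
clock: 13.32
eef_pos: [0.4784, 0.2736, 0.0671]
tool_rot: [0.989, -0.15, -0.001, 0.001]
ft_force: [-0.2, 0.0, 4.0]
grip_width: 0.0347
clock 13.325 tcp [0.4784 0.2736 0.0671] yaw -17.29 zdir [-2.5e-03 -9.0e-04 -1.0e+00] ft [-0.2  0.   4. ] w 0.0347 j [ 0.52  0.44 -0.09  1.04  0.   -2.32]
shift [-0.0006  0.0018  0.0011] turn -0.0007782628555276005
```

View pics/w5.png

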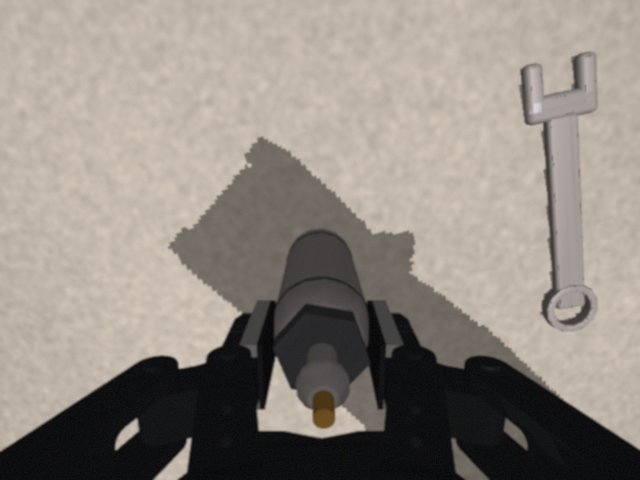

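```bash
python3 - <<'E'
from h import *
o=bot.get_obs();c=cam("wrist",o);print(o["clock"])
im=cv2.imread("pics/w5.png")
big=cv2.resize(im[200:440,200:450],None,fx=3,fy=2.5,interpolation=2)
def d(P,col):
    p=proj(c,P);q=(int((p[0]-200)*3),int((p[1]-200)*2.5));cv2.circle(big,q,2,col,-1)
x,y=.4775,.2735
for z,r,col in((.0,.019,(0,0,255)),(.075,.019,(0,255,0)),(.095,.019,(0,255,255)),(.113,.0165,(255,255,0)),(.136,.005,(255,255,255)),(.144,.003,(255,0,255))):
    for a in np.linspace(0,6.28,60): d((x+r*np.cos(a),y+r*np.sin(a),z),col)
cv2.imwrite("pics/z5.png",big)
E
```

```text
13.375
```

View pics/z5.png

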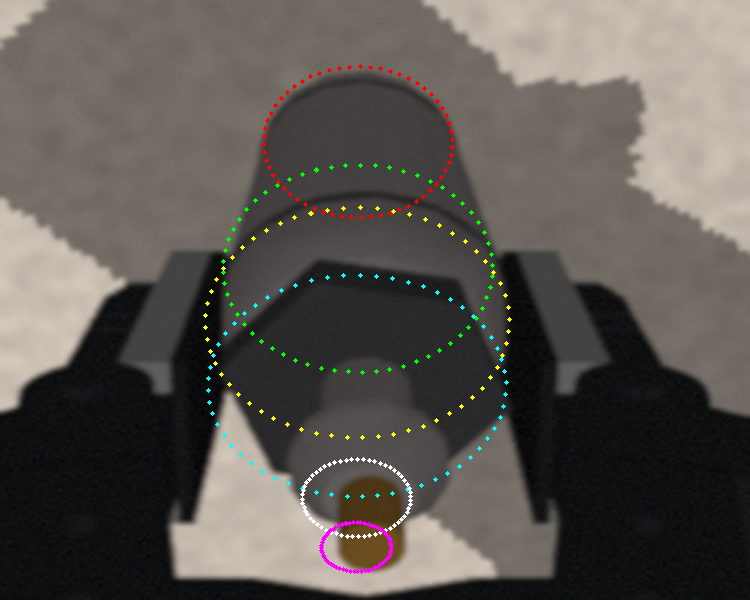

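```bash
python3 -m inch '[[0,0,0,0,0.4],[0,0,0,0,0.35],[0,0,0.003,0,0.3],[0,0,0.007,0,0.3],[0,0,0.007,0,0.3]]'; python3 - <<'E'
from h import *
to((.4772,.272,.066),-17.2)
im=bot.camera("wrist");cv2.imwrite("pics/w6.png",im[:,:,::-1])
E
```

```text
clock: 14.0
eef_pos: [0.4775, 0.2731, 0.0588]
tool_rot: [0.989, -0.15, -0.002, 0.001]
ft_force: [1.2, -0.3, 0.8]
grip_width: 0.0597
clock 14.0 tcp [0.4775 0.2731 0.0588] yaw -17.29 zdir [-0.0047 -0.0021 -1.    ] ft [ 1.2 -0.3  0.8] w 0.0597 j [ 0.52  0.45 -0.1   1.02  0.   -2.32]
shift [ 0.      0.0011 -0.0072] turn -0.0007852449715253821
```

View pics/w6.png

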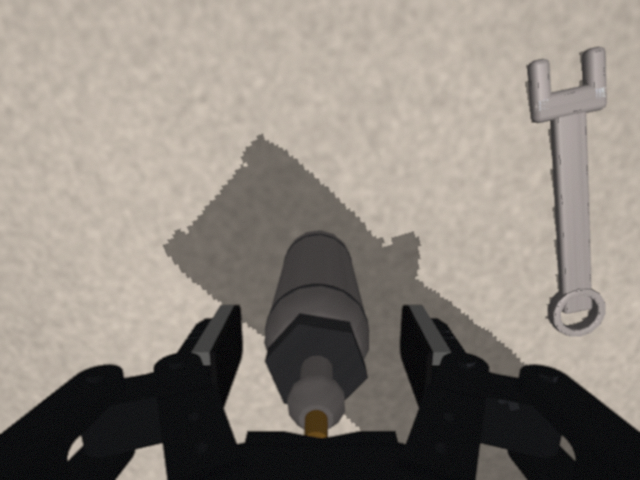

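```bash
python3 -m inch '[[0,0,0,0,0.5],[0,0,0,0,0.7],[0,0,0,0,1],[0,0,0,0,1],[0,0,0,0,1]]'; python3 - <<'E'
from h import *
to((.4772,.272,.066),-17.2)
im=bot.camera("wrist");cv2.imwrite("pics/w7.png",im[:,:,::-1])
E
```

```text
clock: 14.68
eef_pos: [0.4784, 0.2737, 0.06]
tool_rot: [0.989, -0.15, -0.001, 0.001]
ft_force: [0.2, 1.6, 4.3]
grip_width: 0.0354
clock 14.675 tcp [0.4784 0.2737 0.06  ] yaw -17.29 zdir [-2.5e-03 -7.0e-04 -1.0e+00] ft [0.2 1.6 4.3] w 0.0354 j [ 0.52  0.45 -0.1   1.02  0.   -2.32]
shift [-0.0006  0.002  -0.006 ] turn -0.0007386956167003689
```

View pics/w7.png

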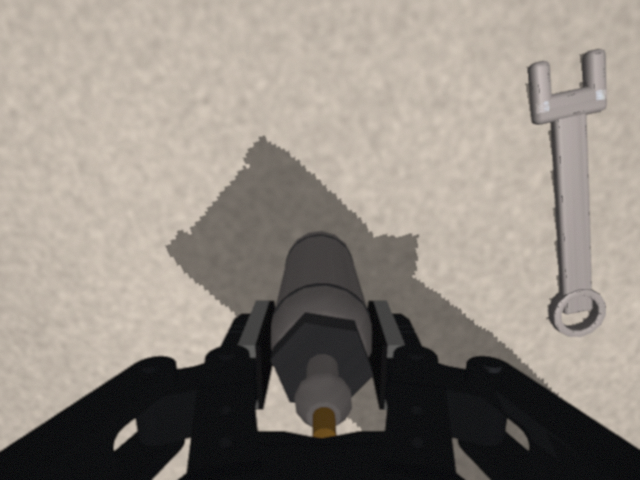

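```bash
python3 -m inch '[[0,0,-0.01,0,1],[0,0,-0.04,0,1],[0,0,-0.08,0,1],[0,0,-0.12,0,1],[0.03,0.03,-0.15,0,1],[0.07,0.07,-0.15,0,1],[0.11,0.11,-0.15,0,1],[0.15,0.15,-0.15,0,1],[0.18,0.18,-0.15,0,1],[0.186,0.186,-0.15,0,1]]'; python3 -m inch '[[0,0,0,0,1]]'; python3 - <<'E'
from h import *
to((.60,.04,.20),-17.2)
im=bot.camera("wrist");cv2.imwrite("pics/w8.png",im[:,:,::-1])
for t in("trough","rest","cylinder","nipple_collar"):
    print(t,[(np.array(q["point"])*[640,480],q["score"]) for q in bot.spot_point("wrist",t)[:2]])
im=bot.camera("scene");cv2.imwrite("pics/s8.png",im[:,:,::-1])
im=bot.camera("top");cv2.imwrite("pics/t8.png",im[:,:,::-1])
E
```

```text
clock: 15.98
eef_pos: [0.6007, 0.0375, 0.2078]
tool_rot: [0.988, -0.153, -0.003, 0.002]
ft_force: [-0.4, 0.1, -3.6]
grip_width: 0.0352
clock: 16.1
eef_pos: [0.6, 0.0403, 0.2083]
tool_rot: [0.989, -0.151, -0.003, 0.001]
ft_force: [-0.2, 0.0, -3.6]
grip_width: 0.0354
clock 16.1 tcp [0.6    0.0403 0.2083] yaw -17.36 zdir [-0.0064 -0.0011 -1.    ] ft [-0.2  0.  -3.6] w 0.0354 j [ 0.07  0.45  0.31  1.43 -0.   -2.77]
shift [0.0001 0.0002 0.0083] turn -0.0013491522659942726
trough []
rest [(array([325.376, 116.784]), 0.66)]
cylinder [(array([316.928, 260.688]), 0.94)]
nipple_collar [(array([321.408, 364.992]), 0.85), (array([636.608, 143.424]), 0.26)]
```

View pics/w8.png

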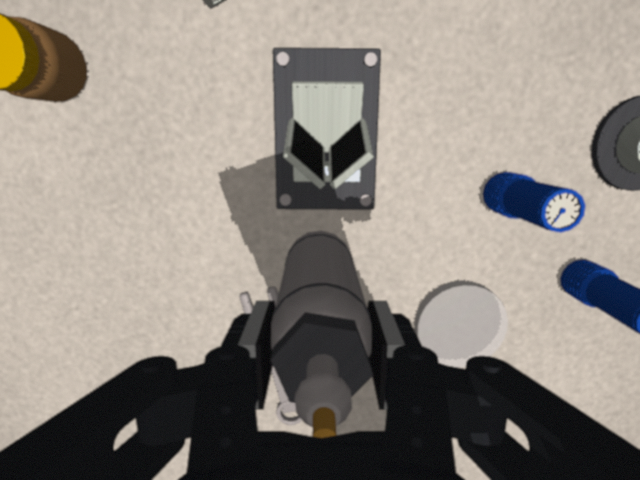

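View pics/s8.png

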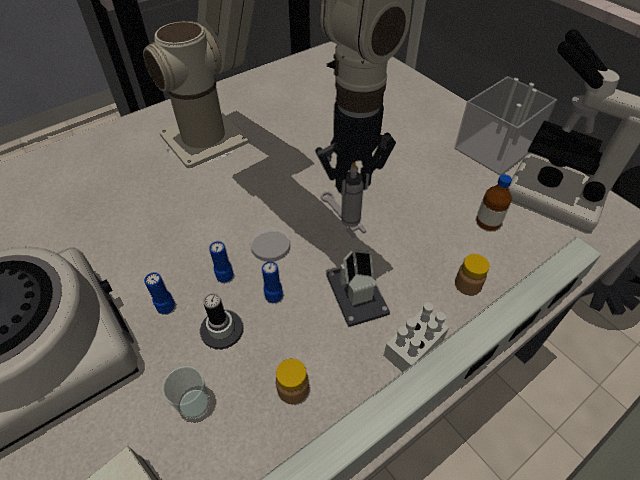

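```bash
python3 - <<'E'
from h import *
im=cv2.imread("pics/w8.png");cv2.imwrite("pics/z8.png",cv2.resize(im[30:230,240:420],None,fx=4,fy=3,interpolation=2))
o=bot.get_obs();c=cam("wrist",o)
pts=[onz(c,p,.012) for p in((273.5,49),(380.5,49),(376.5,208.5),(276.5,206.5))];pts=np.array(pts);print(pts)
print("len",np.linalg.norm(pts[0]-pts[3]),np.linalg.norm(pts[1]-pts[2]),np.linalg.norm(pts[0]-pts[1]),np.linalg.norm(pts[2]-pts[3]),"c",pts.mean(0))
for a,b in((3,0),(2,1)): d=pts[b]-pts[a];print(np.degrees(np.arctan2(d[1],d[0])))
E
```

```text
[[ 0.74457182  0.0363556   0.012     ]
 [ 0.71852151 -0.04800153  0.012     ]
 [ 0.59099395 -0.01017836  0.012     ]
 [ 0.61979463  0.07644306  0.012     ]]
len 0.13105857606697796 0.1330183173796262 0.08828784178907104 0.09128389249984686 c [0.66847048 0.01365469 0.012     ]
-17.810775671810223
-16.519734515536257
```

View pics/z8.png

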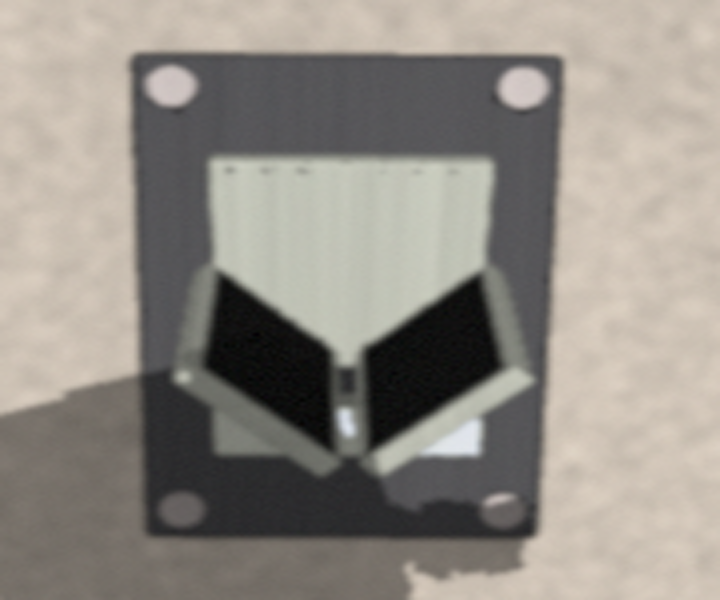

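```bash
cat >> h.py <<'E'
PSI=np.radians(-17.2)
def trough_T(ox,oy,psi=PSI,oz=.065):
    s,cc=np.sin(np.radians(25)),np.cos(np.radians(25))
    L=np.array([[cc,0,-s],[0,1,0],[s,0,cc]])  # cols x,y,z in rest frame
    Z=R.from_euler("z",psi).as_matrix();return Z@L,np.array([ox,oy,oz])
E
python3 - <<'E'
from h import *
from scipy.optimize import least_squares
o=bot.get_obs();c=cam("wrist",o)
obs={("o",1,0):(294.25,120),("o",-1,0):(362.5,120),("i",1,0):(322.5,145),("i",-1,0):(330.5,145),("o",1,1):(291,151.7),("o",-1,1):(365,151.7),("i",1,1):(323.7,180),("i",-1,1):(332,180)}
def f(p):
    A,t=trough_T(p[0],p[1],oz=p[4]); r=[]
    for (k,s,z),px in obs.items():
        y=p[2] if k=="o" else p[3]
        r+=list(proj(c,t+A@np.array([-.0269+y,s*y,.055*z]))-px)
    return r
for fixed in (False,True):
    g=(lambda p:f(np.r_[p,.065])) if fixed else f
    x0=[.677,.012,.025,.004]+([] if fixed else [.065])
    s=least_squares(g,x0);print(s.x,np.round(s.fun,1))
A,t=trough_T(.677,.0125);d=A[:,2];print(d)
E
```

```text
[0.67822015 0.0107561  0.02609513 0.00341914 0.03896004] [ 0.3 -0.6 -2.5 -0.6  0.4  0.7  0.5  0.7 -0.2 -0.2  1.1 -0.2 -0.4  0.
  0.7  0. ]
[0.68027673 0.01064828 0.0239251  0.00311206] [ 0.5 -2.1 -2.9 -2.1  0.4 -0.9  0.4 -0.9 -0.3  1.2  1.3  1.2 -0.3  1.4
  0.7  1.4]
[-0.40371808  0.12497162  0.90630779]
```

```bash
python3 -m inch '[[0.03,0.002,0,0,1],[0.065,0.0048,0,0,1],[0.082,0.0048,0,0,1],[0.082,0.0048,0.02,0,1],[0.082,0.0048,0.045,0,1],[0.082,0.0048,0.063,0,1],[0.082,0.0048,0.063,0,1]]'; python3 - <<'E'
from h import *
to((.677,.0113,.133),-17.2)
im=bot.camera("wrist");cv2.imwrite("pics/w9.png",im[:,:,::-1])
im=bot.camera("scene");cv2.imwrite("pics/s9.png",cv2.resize(im[160:350,260:460,::-1],None,fx=4,fy=3))
E
```

```text
clock: 17.32
eef_pos: [0.6758, 0.0122, 0.144]
tool_rot: [0.989, -0.15, -0.004, 0.001]
ft_force: [-0.5, -0.1, -3.6]
grip_width: 0.0353
clock 17.325 tcp [0.6758 0.0122 0.144 ] yaw -17.25 zdir [-0.0082 -0.0014 -1.    ] ft [-0.5 -0.1 -3.6] w 0.0353 j [ 0.02  0.64  0.45  1.39 -0.   -2.82]
shift [0.0015 0.0004 0.011 ] turn -0.00042724185505965315
```

View pics/w9.png

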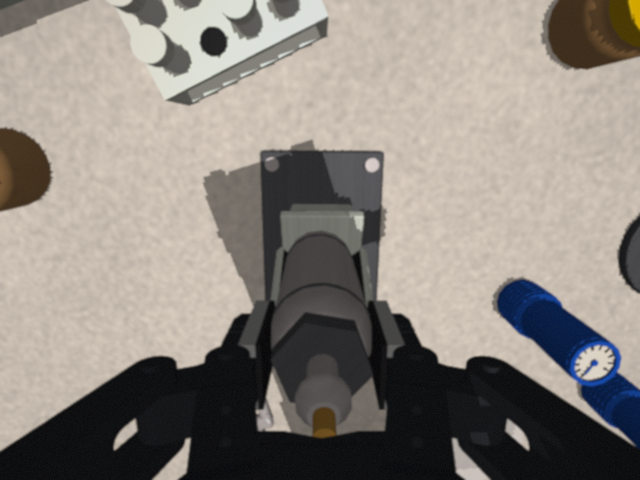

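View pics/s9.png

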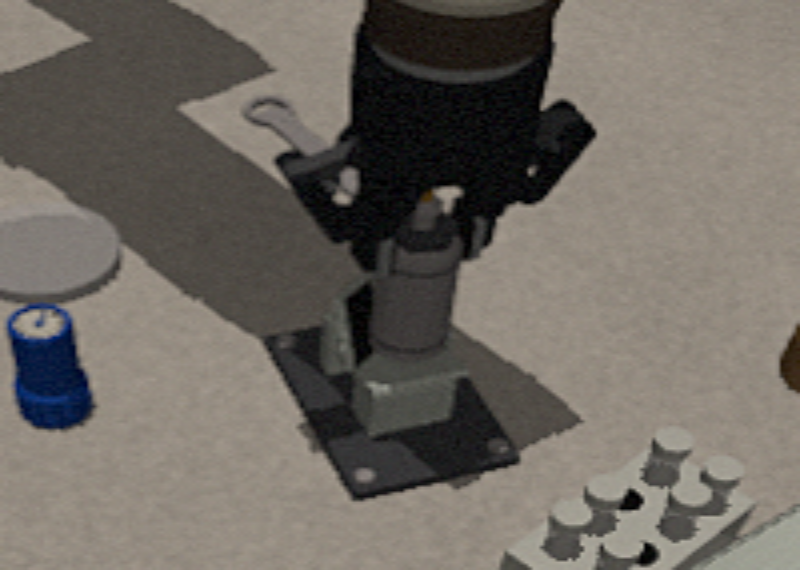

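```bash
python3 -m inch '[[0,0,0.004,0,1],[0,0,0.008,0,1],[0,0,0.011,0,1],[0,0,0.013,0,1]]'; python3 - <<'E'
from h import *
to((.677,.0113,.133),-17.2)
E
```

```text
clock: 17.92
eef_pos: [0.6773, 0.0115, 0.1329]
tool_rot: [0.989, -0.15, -0.002, 0.001]
ft_force: [1.2, 0.4, -3.5]
grip_width: 0.036
clock 17.925 tcp [0.6773 0.0115 0.1329] yaw -17.3 zdir [-0.0038 -0.0014 -1.    ] ft [ 1.2  0.4 -3.5] w 0.036 j [ 0.02  0.64  0.42  1.36 -0.   -2.82]
shift [-0.0002  0.0003 -0.0001] turn -0.0008370693475519886
```

```bash
python3 -m inch '[[0,0,0.002,0,1],[0,0,0.004,0,1],[0,0,0.004,0,1]]'; python3 - <<'E'
from h import *
to((.677,.0113,.133),-17.2)
E
```

```text
clock: 18.3
eef_pos: [0.678, 0.0114, 0.1313]
tool_rot: [0.989, -0.15, -0.0, 0.001]
ft_force: [-3.0, -0.3, 4.8]
grip_width: 0.0354
clock 18.3 tcp [0.678  0.0114 0.1313] yaw -17.3 zdir [-7.0e-04 -1.7e-03 -1.0e+00] ft [-3.  -0.3  4.8] w 0.0354 j [ 0.02  0.64  0.42  1.35 -0.   -2.82]
shift [-0.0009  0.0004 -0.0017] turn -0.000833005150982539
```

```bash
python3 -m inch '[[-0.004,0,0.001,0,1],[-0.008,0,0.002,0,1],[-0.0115,0,0.0033,0,1],[-0.015,0,0.0047,0,1],[-0.0185,0,0.0062,0,1],[-0.0185,0,0.0062,0,1]]'; python3 - <<'E'
from h import *
to((.677,.0113,.133),-17.2)
im=bot.camera("wrist");cv2.imwrite("pics/w10.png",im[:,:,::-1])
im=bot.camera("scene");cv2.imwrite("pics/s10.png",cv2.resize(im[160:350,260:460,::-1],None,fx=4,fy=3))
E
```

```text
clock: 19.05
eef_pos: [0.663, 0.0157, 0.127]
tool_rot: [0.989, -0.151, 0.003, 0.001]
ft_force: [1.3, -3.5, 7.5]
grip_width: 0.0356
clock 19.05 tcp [0.663  0.0157 0.127 ] yaw -17.34 zdir [ 0.006  -0.0038 -1.    ] ft [ 1.3 -3.5  7.5] w 0.0356 j [ 0.03  0.6   0.34  1.3  -0.   -2.81]
shift [ 0.0148  0.0001 -0.0059] turn -0.0011910737416369463
```

View pics/w10.png

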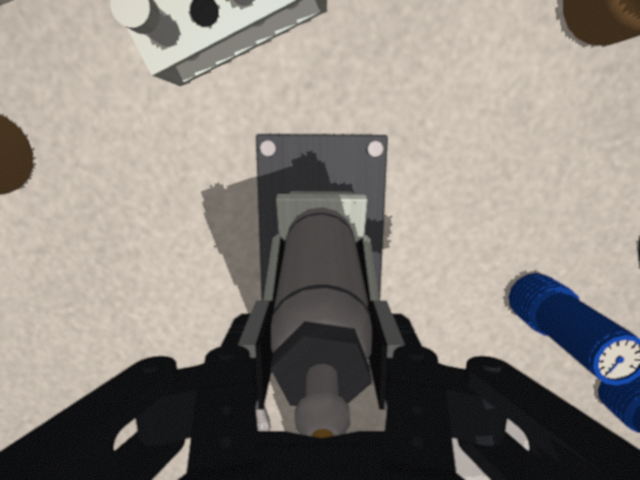

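View pics/s10.png

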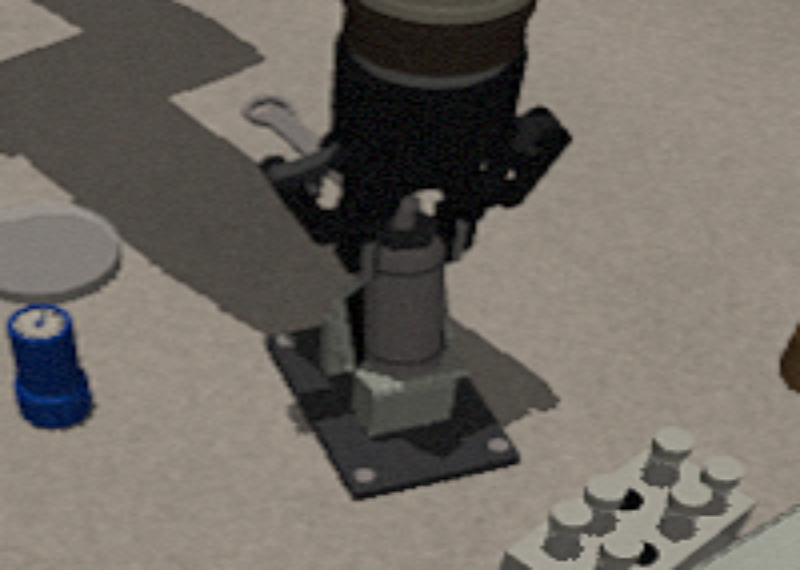

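```bash
python3 -m inch '[[-0.0035,0,0.0018,0,1],[-0.007,0,0.0037,0,1],[-0.0105,0,0.0056,0,1],[-0.014,0,0.0078,0,1],[-0.0175,0,0.010,0,1],[-0.0175,0,0.010,0,1],[-0.0175,0,0.010,0,1]]'; python3 - <<'E'
from h import *
to((.677,.0113,.133),-17.2)
im=bot.camera("wrist");cv2.imwrite("pics/w11.png",im[:,:,::-1])
im=bot.camera("scene");cv2.imwrite("pics/s11.png",cv2.resize(im[160:350,260:460,::-1],None,fx=4,fy=3))
E
```

```text
clock: 20.02
eef_pos: [0.6462, 0.0213, 0.1184]
tool_rot: [0.989, -0.151, 0.004, 0.001]
ft_force: [-2.2, -1.3, 14.4]
grip_width: 0.0353
clock 20.025 tcp [0.6462 0.0213 0.1184] yaw -17.34 zdir [ 0.0066 -0.0031 -1.    ] ft [-2.2 -1.3 14.4] w 0.0353 j [ 0.03  0.57  0.27  1.26 -0.   -2.8 ]
shift [ 0.0325  0.0004 -0.0143] turn -0.001204872930586968
```

View pics/w11.png

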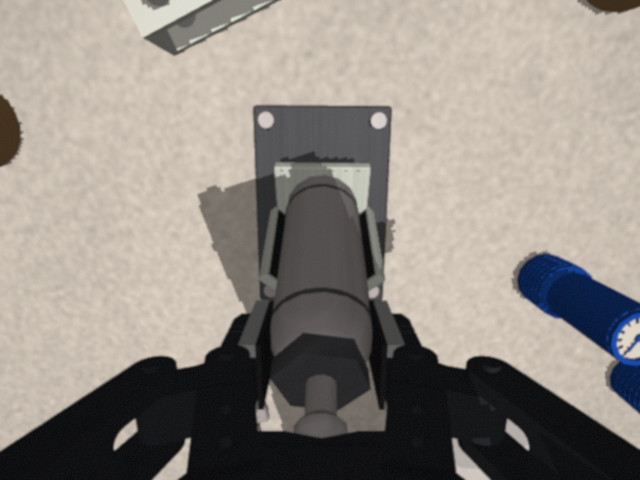

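View pics/s11.png

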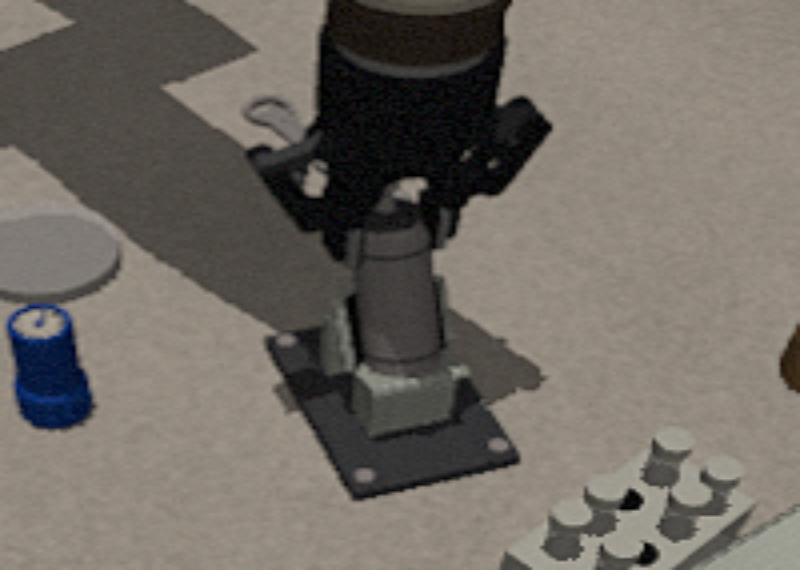

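```bash
python3 -m inch '[[-0.002,0,0.0005,0,1],[-0.004,0,0.001,0,1],[-0.006,0,0.001,0,1],[-0.006,0,0.001,0,1]]'; python3 - <<'E'
from h import *
to((.677,.0113,.133),-17.2)
E
```

```text
clock: 20.62
eef_pos: [0.6424, 0.0224, 0.1161]
tool_rot: [0.989, -0.151, 0.005, 0.001]
ft_force: [4.8, -3.8, 6.1]
grip_width: 0.0355
clock 20.625 tcp [0.6424 0.0224 0.1161] yaw -17.37 zdir [ 0.0092 -0.0043 -0.9999] ft [ 4.8 -3.8  6.1] w 0.0355 j [ 0.04  0.57  0.25  1.24 -0.   -2.8 ]
shift [ 0.0365  0.0003 -0.0166] turn -0.0013913406064621843
```

```bash
python3 -m inch '[[-0.002,0,0.001,0,1],[-0.004,0,0.003,0,1],[-0.004,0,0.003,0,1],[-0.004,0,0.003,0,1]]'; python3 - <<'E'
from h import *
to((.677,.0113,.133),-17.2)
im=bot.camera("scene");cv2.imwrite("pics/s12.png",cv2.resize(im[160:350,260:460,::-1],None,fx=4,fy=3))
E
```

```text
clock: 21.12
eef_pos: [0.642, 0.0225, 0.1158]
tool_rot: [0.988, -0.151, 0.009, 0.002]
ft_force: [7.9, -6.1, 11.5]
grip_width: 0.0351
clock 21.125 tcp [0.642  0.0225 0.1158] yaw -17.42 zdir [ 0.0173 -0.006  -0.9998] ft [ 7.9 -6.1 11.5] w 0.0351 j [ 0.04  0.56  0.24  1.23 -0.01 -2.8 ]
shift [ 0.0371  0.0002 -0.0166] turn -0.0018335752088454171
```

View pics/s12.png

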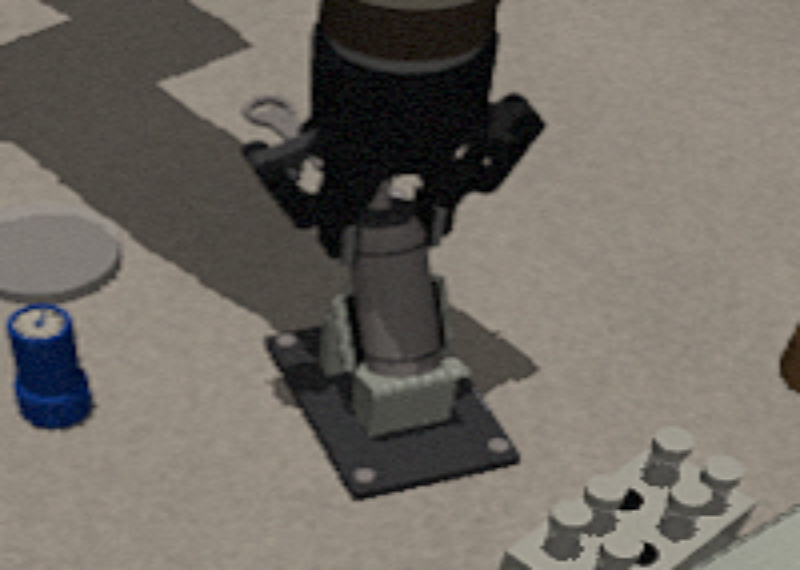

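```bash
python3 -m inch '[[0.002,0,-0.002,0,1],[0.003,0,-0.003,0,1],[0.003,0,-0.003,0,0.5],[0.003,0,-0.003,0,0.4],[0.003,0,-0.003,0,0.2],[0.003,0,-0.003,0,0],[0.003,0,-0.003,0,0]]'; python3 - <<'E'
from h import *
to((.677,.0113,.133),-17.2)
im=bot.camera("wrist");cv2.imwrite("pics/w13.png",im[:,:,::-1])
im=bot.camera("scene");cv2.imwrite("pics/s13.png",cv2.resize(im[160:350,260:460,::-1],None,fx=4,fy=3))
E
```

```text
clock: 22.05
eef_pos: [0.6361, 0.0245, 0.1119]
tool_rot: [0.989, -0.15, -0.002, 0.001]
ft_force: [-0.2, 0.1, -0.3]
grip_width: 0.0854
clock 22.05 tcp [0.6361 0.0245 0.1119] yaw -17.28 zdir [-0.0039 -0.0014 -1.    ] ft [-0.2  0.1 -0.3] w 0.0854 j [ 0.04  0.57  0.24  1.25 -0.   -2.8 ]
shift [ 0.0429  0.0005 -0.0212] turn -0.0006911721367534559
```

View pics/w13.png

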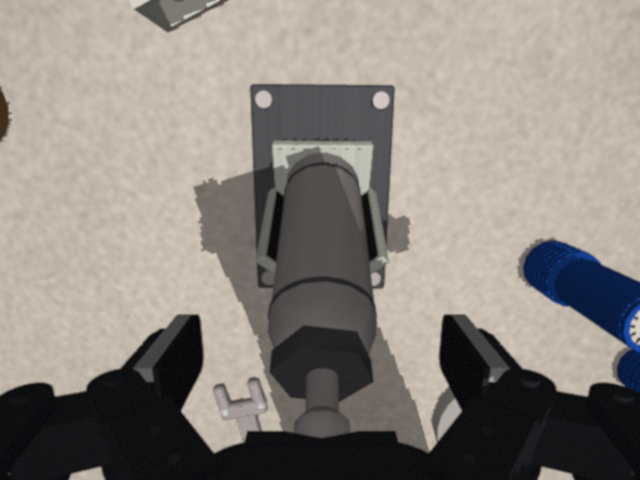

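View pics/s13.png

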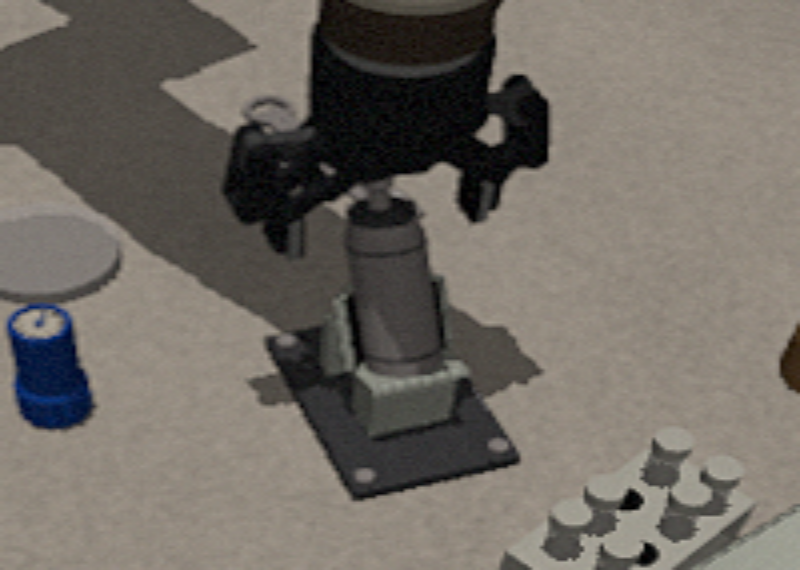

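```bash
python3 -m inch '[[0,0,-0.03,0,0],[0,0,-0.08,0,0],[0,0,-0.13,0.05,0],[0,0,-0.15,0.138,0],[0.002,0.03,-0.15,0.226,0],[0.004,0.06,-0.15,0.314,0],[0.008,0.1,-0.15,0.402,0],[0.012,0.14,-0.15,0.49,0],[0.016,0.18,-0.15,0.578,0],[0.02,0.21,-0.15,0.666,0]]'; python3 - <<'E'
from h import *
to((.577,-.253,.24),162.8)
im=bot.camera("scene");cv2.imwrite("pics/s14.png",im[:,:,::-1])
for t in("nipple_collar","cylinder","gauge_mouth","gauge_grip","gauge_stand"): print(t,[(np.array(q["point"])*[640,480],q["score"]) for q in bot.spot_point("scene",t)[:3]])
im=bot.camera("top");cv2.imwrite("pics/t14.png",im[:,:,::-1])
for t in("nipple_collar","cylinder"): print(t,[(np.array(q["point"])*[640,480],q["score"]) for q in bot.spot_point("top",t)[:3]])
E
```

```text
clock: 23.4
eef_pos: [0.5929, -0.1836, 0.2626]
tool_rot: [-0.659, 0.753, 0.001, -0.002]
ft_force: [-0.5, 0.3, 0.0]
grip_width: 0.0858
clock 23.4 tcp [ 0.5929 -0.1836  0.2626] yaw -97.62 zdir [-0.0035 -0.0015 -1.    ] ft [-0.5  0.3  0. ] w 0.0858 j [-0.3   0.49  0.5   1.59 -0.   -1.74]
shift [0.0709 0.0065 0.0228] turn 0.8297962348183456
nipple_collar [(array([356.288, 229.104]), 0.89), (array([355.712, 248.496]), 0.53)]
cylinder [(array([360.384, 282.096]), 0.78)]
gauge_mouth [(array([221.696, 330.   ]), 0.94), (array([167.168, 306.816]), 0.94), (array([225.6  , 277.776]), 0.83)]
gauge_grip [(array([158.528, 289.68 ]), 0.85), (array([220.224, 256.896]), 0.83), (array([271.104, 275.376]), 0.74)]
gauge_stand [(array([220.032, 329.184]), 0.87)]
nipple_collar [(array([282.368, 193.296]), 0.83)]
cylinder [(array([291.968, 178.512]), 0.89)]
```

View pics/s14.png

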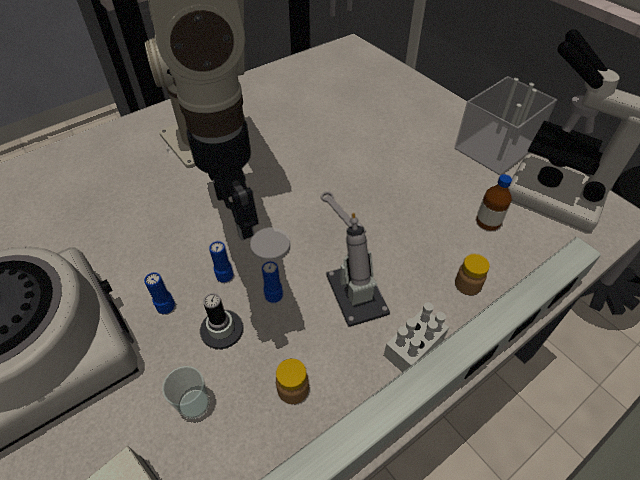

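View pics/t14.png

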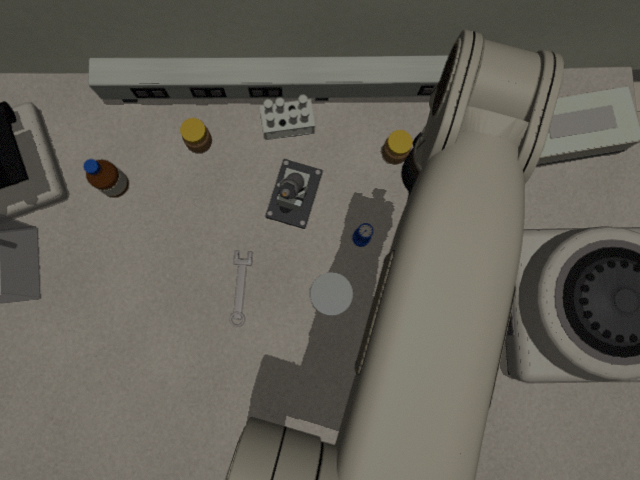

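```bash
python3 - <<'E'
from h import *
ct,cs=cam("top"),cam("scene")
a=cv2.imread("pics/s14.png")[195:335,310:410];b=cv2.imread("pics/t14.png")[150:235,255:330]
a=cv2.resize(a,(500,700),interpolation=2)
b=cv2.resize(b,None,fx=8,fy=8,interpolation=2)
A,O=trough_T(.679,.0107)
def ov(im,c,x0,y0,f):
    for z,r,col in((0,.019,(0,0,255)),(.095,.019,(0,255,0)),(.113,.015,(255,255,0)),(.144,.003,(255,0,255))):
        for t in np.linspace(0,6.28,50):
            p=proj(c,O+A@np.array([r*np.cos(t),r*np.sin(t),z]));cv2.circle(im,(int((p[0]-x0)*f),int((p[1]-y0)*f)),1,col,-1)
A0=a.copy();ov(a,cs,310,195,5);ov(b,ct,255,150,8)
cv2.imwrite("pics/za.png",np.hstack([A0[:600],a[:600]])[:, :800] if 0 else cv2.resize(np.hstack([A0,a]),(800,560)));cv2.imwrite("pics/zb.png",b[:600])
for nm,p,q in(("collar",(282.4,193.3),(356.3,229.1)),("bottom",(292,178.5),(360.4,282.1))): print(nm,tri([ray(ct,p),ray(cs,q)]))
print("exp collar",O+A[:,2]*.113)
E
```

```text
collar (array([0.63116038, 0.03319527, 0.15580794]), [np.float64(0.0015189300856638663), np.float64(0.001518930085663996)])
bottom (array([0.68313516, 0.01329743, 0.06042345]), [np.float64(0.005419064434192464), np.float64(0.005419064434192524)])
exp collar [0.63337986 0.02482179 0.16741278]
```

View pics/za.png

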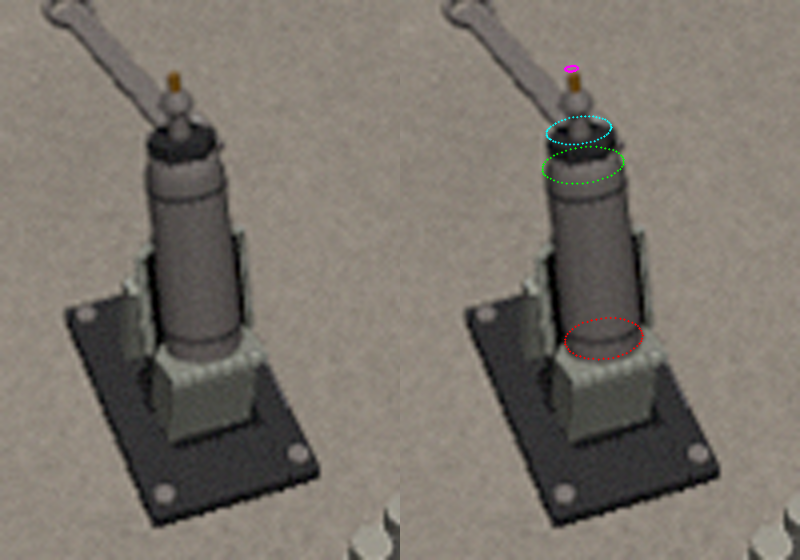

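View pics/zb.png

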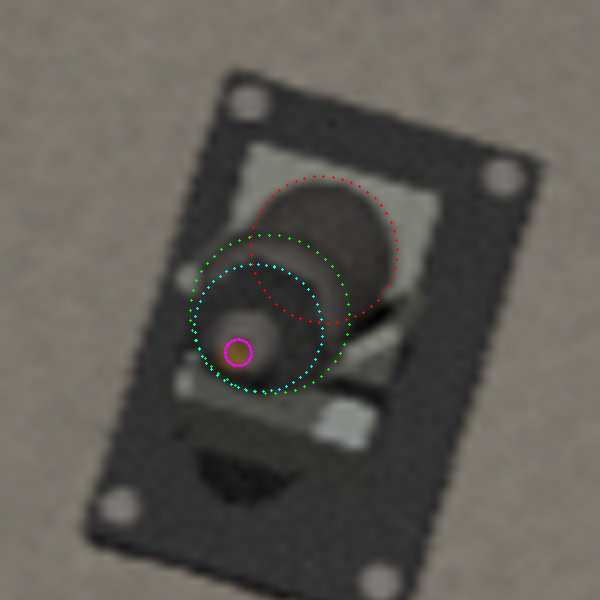

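```bash
python3 -m inch '[[0.01,0.002,0,0.085,0],[0.02,0.004,0,0.17,0],[0.03,0.006,0,0.255,0],[0.04,0.006,0,0.34,0],[0.05,0.006,0,0.425,0],[0.06,0.006,0,0.51,0],[0.07,0.006,0,0.595,0],[0.07,0.006,0,0.68,0],[0.07,0.006,0,0.765,0],[0.07,0.006,0,0.83,0]]'; python3 - <<'E'
from h import *
to((.577,-.253,.24),162.8)
o=bot.get_obs();c=cam("wrist",o)
im=bot.camera("wrist");cv2.imwrite("pics/w15.png",im[:,:,::-1])
for t,z in(("gauge_mouth",.01),("gauge_grip",.076),("gauge_stand",0)): print(t,[(np.array(q["point"])*[640,480],q["score"],onz(c,np.array(q["point"])*[640,480],z)) for q in bot.spot_point("wrist",t)[:3]])
E
```

```text
clock: 25.1
eef_pos: [0.579, -0.2497, 0.2627]
tool_rot: [0.148, 0.989, -0.001, -0.002]
ft_force: [-0.0, 0.3, 0.6]
grip_width: 0.0852
clock 25.1 tcp [ 0.579  -0.2497  0.2627] yaw 163.01 zdir [-0.0035 -0.0013 -1.    ] ft [-0.   0.3  0.6] w 0.0852 j [-0.41  0.51  0.54  1.6  -0.   -0.11]
shift [ 0.0009 -0.0037  0.0227] turn 0.001791233779882854
gauge_mouth [(array([428.48 , 160.704]), 0.93, array([ 0.56511024, -0.1326869 ,  0.01      ])), (array([320.768, 203.424]), 0.71, array([ 0.574992  , -0.25057221,  0.01      ])), (array([221.632, 112.416]), 0.7, array([ 0.45956763, -0.31798918,  0.01      ]))]
gauge_grip [(array([316.032, 215.28 ]), 0.87, array([ 0.57418946, -0.25449381,  0.076     ])), (array([359.872,  63.984]), 0.78, array([ 0.46603348, -0.18395121,  0.076     ])), (array([202.816, 110.88 ]), 0.58, array([ 0.46234445, -0.31870556,  0.076     ]))]
gauge_stand [(array([317.12 , 204.288]), 0.93, array([ 0.57621205, -0.25507947,  0.        ]))]
```

View pics/w15.png

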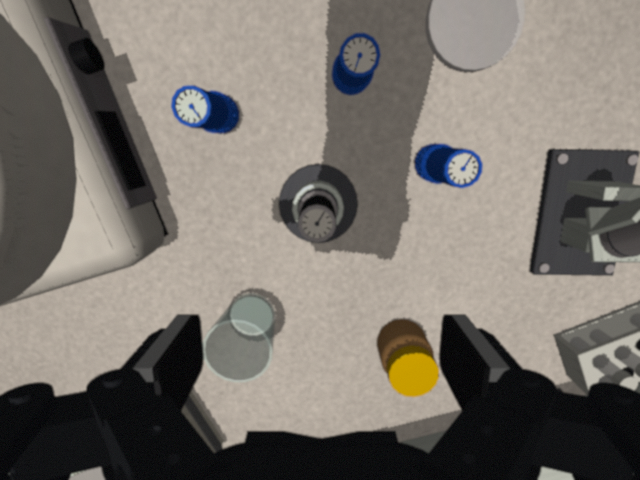

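```bash
python3 - <<'E'
from h import *
o=bot.get_obs();c=cam("wrist",o)
print(onz(c,(317.5,223),.109),onz(c,(318,203),.006),onz(c,(318.5,203),.036))
ct,cs=cam("top"),cam("scene")
print(onz(ct,(420,233.5),.006))
im=cv2.imread("pics/top0.png")[205:265,390:450];cv2.imwrite("pics/zg.png",cv2.resize(im,None,fx=9,fy=9,interpolation=2))
E
```

```text
[ 0.57479905 -0.25320601  0.109     ] [ 0.57419538 -0.25369075  0.006     ] [ 0.5700031  -0.25159941  0.036     ]
[ 0.57533153 -0.25341555  0.006     ]
```

View pics/zg.png

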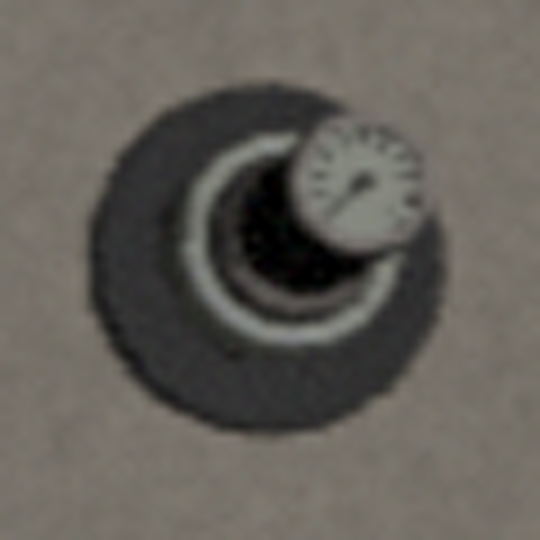

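```bash
python3 -m inch '[[0.0028,-0.0045,0.04,0,0],[0.0028,-0.0045,0.09,0,0],[0.0028,-0.0045,0.14,0,0],[0.0028,-0.0045,0.18,0,0],[0.0028,-0.0045,0.205,0,0],[0.0028,-0.0045,0.213,0,0.3],[0.0028,-0.0045,0.213,0,0.5],[0.0028,-0.0045,0.213,0,1],[0.0028,-0.0045,0.213,0,1],[0.0028,-0.0045,0.213,0,1]]'; python3 - <<'E'
from h import *
to((.575,-.2532,.05),162.8)
im=bot.camera("wrist");cv2.imwrite("pics/w16.png",im[:,:,::-1])
im=bot.camera("scene");cv2.imwrite("pics/s16.png",cv2.resize(im[220:370,140:300,::-1],None,fx=5,fy=4))
E
```

```text
clock: 26.55
eef_pos: [0.5753, -0.2546, 0.0516]
tool_rot: [0.146, 0.989, -0.001, 0.0]
ft_force: [0.4, 2.0, 5.4]
grip_width: 0.0305
clock 26.55 tcp [ 0.5753 -0.2546  0.0516] yaw 163.21 zdir [-1.0e-04 -2.2e-03 -1.0e+00] ft [0.4 2.  5.4] w 0.0305 j [-0.42  0.6   0.12  1.1  -0.   -0.12]
shift [0.0007 0.0012 0.0016] turn 0.003394604206349309
```

View pics/w16.png

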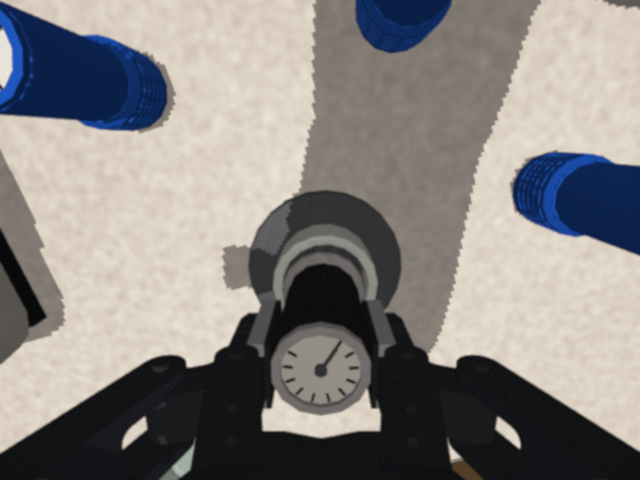

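View pics/s16.png

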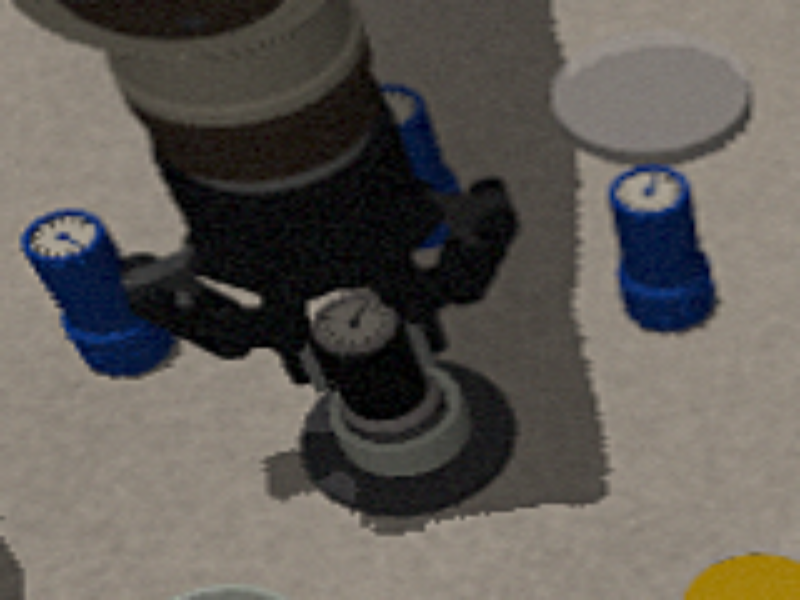

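```bash
python3 -m inch '[[0,0,-0.006,0,1],[0,0,-0.012,0,1],[0,0,-0.018,0,1],[0.005,0,-0.018,0,1],[0.01,0,-0.018,0,1],[0.015,0,-0.018,0,1],[0.02,0,-0.018,0,1],[0.02,0,-0.018,0,1]]'; python3 - <<'E'
from h import *
to((.575,-.2532,.05),162.8)
im=bot.camera("wrist");cv2.imwrite("pics/w17.png",im[:,:,::-1])
im=bot.camera("scene");cv2.imwrite("pics/s17.png",cv2.resize(im[220:370,140:300,::-1],None,fx=5,fy=4))
E
```

```text
clock: 27.65
eef_pos: [0.5591, -0.249, 0.07]
tool_rot: [0.146, 0.989, -0.001, 0.003]
ft_force: [7.7, 1.0, -2.0]
grip_width: 0.0303
clock 27.65 tcp [ 0.5591 -0.249   0.07  ] yaw 163.24 zdir [ 0.0061 -0.0028 -1.    ] ft [ 7.7  1.  -2. ] w 0.0303 j [-0.42  0.54  0.08  1.1  -0.   -0.13]
shift [-0.0163  0.0005  0.0201] turn 0.003678942478504155
```

View pics/w17.png

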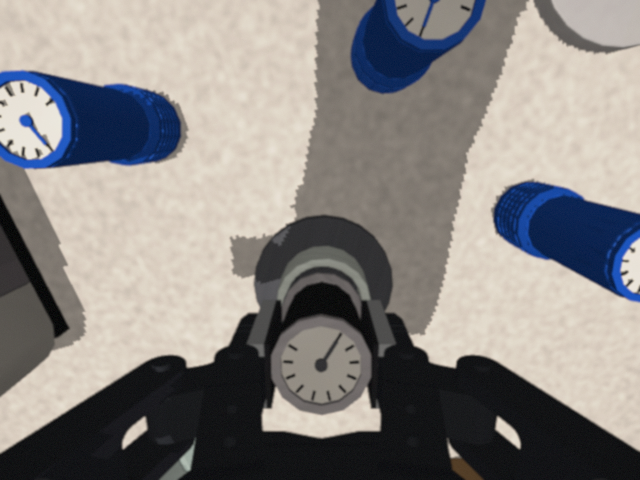

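View pics/s17.png

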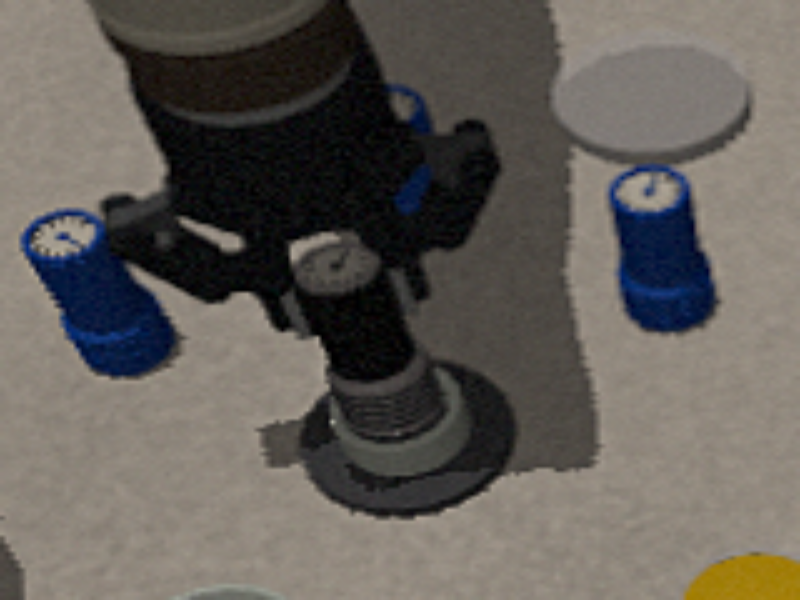

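```bash
python3 -m inch '[[0.003,0,0,0,1],[0.006,0,0,0,1],[0.01,0,0,0,1],[0.01,0,0,0,1]]'; python3 - <<'E'
from h import *
to((.575,-.2532,.05),162.8)
im=bot.camera("wrist");cv2.imwrite("pics/w18.png",im[:,:,::-1])
im=bot.camera("scene");cv2.imwrite("pics/s18.png",cv2.resize(im[220:370,140:300,::-1],None,fx=5,fy=5))
E
```

```text
clock: 28.25
eef_pos: [0.5494, -0.2461, 0.0699]
tool_rot: [0.146, 0.989, -0.001, 0.003]
ft_force: [7.5, 0.9, -1.9]
grip_width: 0.0306
clock 28.25 tcp [ 0.5494 -0.2461  0.0699] yaw 163.24 zdir [ 0.0058 -0.0027 -1.    ] ft [ 7.5  0.9 -1.9] w 0.0306 j [-0.42  0.52  0.05  1.09 -0.   -0.13]
shift [-0.0264  0.0006  0.0201] turn 0.0036872406888939224
```

View pics/s18.png

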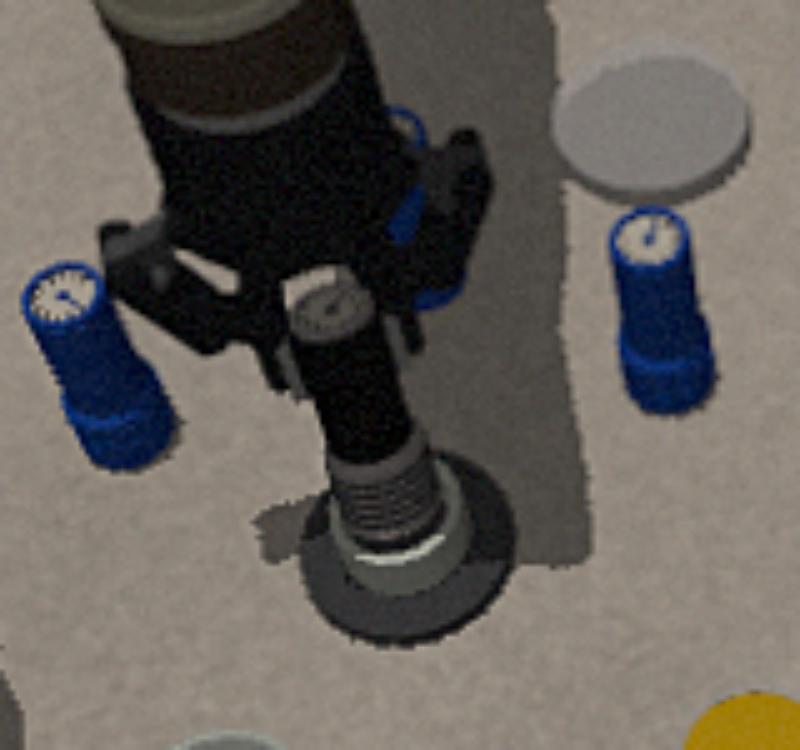

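```bash
cat >> h.py <<'E'
def gauge_model(theta,tcp,gz=.0416,piv=.026,psi=np.radians(-16.8),dx=0):
    """returns R(3x3), mouth pos; pivot at TCP+piv up, gauge z there gz+piv"""
    s,cc=np.sin(theta),np.cos(theta)
    L=np.array([[cc,0,-s],[0,1,0],[s,0,cc]]);A=R.from_euler("z",psi).as_matrix()@L
    P=np.array(tcp)+[0,0,piv]+A[:,0]*dx
    return A,P-A[:,2]*(gz+piv)
def draw_g(im,c,A,M,x0,y0,fx,fy,col):
    for z,r in((0,.019),(.037,.019),(.037,.016),(.096,.016),(.099,.014)):
        for t in np.linspace(0,6.28,60):
            p=proj(c,M+A@np.array([r*np.cos(t),r*np.sin(t),z]));cv2.circle(im,(int((p[0]-x0)*fx),int((p[1]-y0)*fy)),1,col,-1)
E
python3 - <<'E'
from h import *
o=bot.get_obs();cs=cam("scene");cw=cam("wrist",o)
s=cv2.imread("pics/s18.png");w=cv2.imread("pics/w18.png");w=cv2.resize(w[180:430,220:420],None,fx=3,fy=2.4,interpolation=2)
out=[]
for th,col in((20,(0,0,255)),(25,(0,255,0))):
    A,M=gauge_model(np.radians(th),o["eef_pos"])
    draw_g(s,cs,A,M,140,220,5,5,col);draw_g(w,cw,A,M,220,180,3,2.4,col)
cv2.imwrite("pics/zs18.png",s[200:650,150:600]);cv2.imwrite("pics/zw18.png",w)
E
```

```text
(no output)
```

View pics/zs18.png

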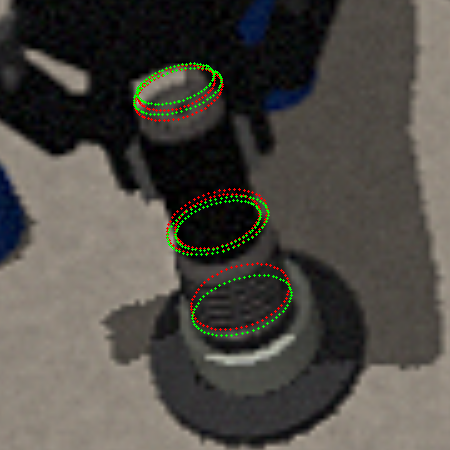

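View pics/zw18.png

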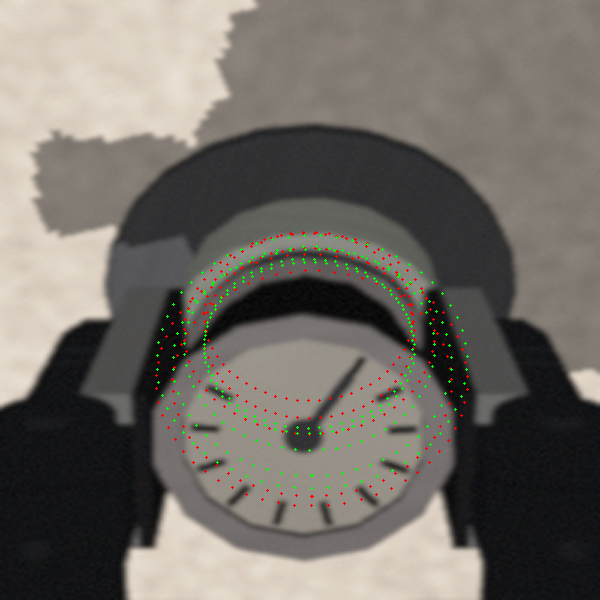

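```bash
python3 - <<'E'
from h import *
o=bot.get_obs();cs=cam("scene");cw=cam("wrist",o)
s=cv2.imread("pics/s18.png");w=cv2.imread("pics/w18.png");w=cv2.resize(w[180:430,220:420],None,fx=3,fy=2.4,interpolation=2)
def ring(im,c,x0,y0,fx,fy,z,r,col):
    for t in np.linspace(0,6.28,90):
        p=proj(c,(.5748+r*np.cos(t),-.2533+r*np.sin(t),z));cv2.circle(im,(int((p[0]-x0)*fx),int((p[1]-y0)*fy)),1,col,-1)
for im,c,a in((s,cs,(140,220,5,5)),(w,cw,(220,180,3,2.4))):
    ring(im,c,*a,0.0,.042,(0,255,255));ring(im,c,*a,.036,.0255,(0,255,0));ring(im,c,*a,.036,.0205,(0,255,0))
cv2.imwrite("pics/zs19.png",cv2.resize(s[200:650,150:600],None,fx=1.3,fy=1.3));cv2.imwrite("pics/zw19.png",w)
E
```

```text
(no output)
```

View pics/zs19.png

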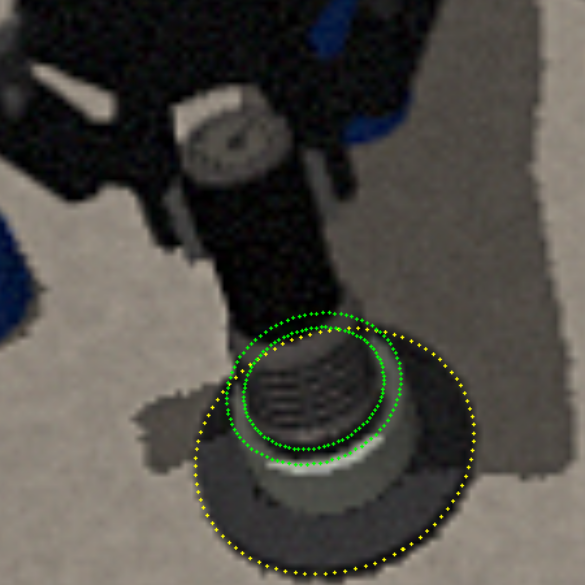

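View pics/zw19.png

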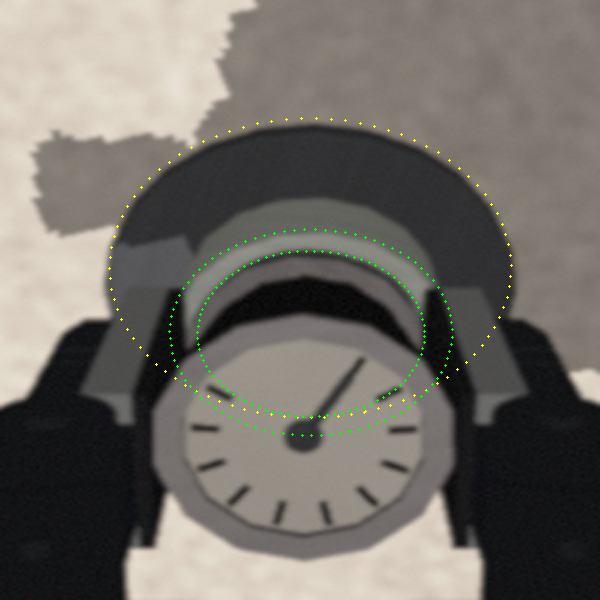

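```bash
cat > fit.py <<'E'
from h import *
from scipy.optimize import least_squares
def fit(o,dial,sl_out,sl_in,scene_dial=None,scene_sl=None,bias=(2.3,1.4),psi=np.radians(-16.8),dialw=None):
    cw=cam("wrist",o);cs=cam("scene");tcp=o["eef_pos"];xr=np.array([np.cos(psi),np.sin(psi),0]);
    def model(p):
        s,cc=np.sin(p[2]),np.cos(p[2])
        L=np.array([[cc,0,-s],[0,1,0],[s,0,cc]]);A=R.from_euler("z",psi).as_matrix()@L
        D=tcp+xr*p[0]+np.array([0,0,p[1]]);return A,D-A[:,2]*.099
    def f(p):
        A,M=model(p);g=lambda x,z,y=0:M+A@np.array([x,y,z])
        r=[]
        r.append(proj(cw,g(0,.099))[1]-dial[1])
        if sl_out: r.append(proj(cw,g(.019,.037))[1]-sl_out)
        if sl_in: r.append(proj(cw,g(.016,.037))[1]-sl_in)
        if scene_dial: r+=list(.7*(proj(cs,g(0,.099))+bias-scene_dial))
        if scene_sl: r+=list(.7*(proj(cs,g(0,.037))+bias-scene_sl))
        if dialw:
            a,b=proj(cw,g(0,.0975,.0155)),proj(cw,g(0,.0975,-.0155));r.append(.5*(np.linalg.norm(a-b)-dialw))
        return r
    s=least_squares(f,[0,.057,.2]);A,M=model(s.x)
    return s.x,np.round(s.fun,1),A,M
E
python3 - <<'E'
from fit import *
o=bot.get_obs()
x,r,A,M=fit(o,(321.7,361.3),289,295.8,(206.6,282.4),(215.6,311.6),dialw=101)
print("x,z dial rel tcp (rest x)",x[:2],"tilt",np.degrees(x[2]),r,"mouth",M)
x,r,A,M=fit(o,(321.7,361.3),289,295.8,dialw=101)
print("wrist only",x[:2],"tilt",np.degrees(x[2]),r,"mouth",M)
E
```

```text
x,z dial rel tcp (rest x) [0.00169037 0.04707272] tilt -13.818997849686076 [-0.5  6.6 -5.2  2.2  3.2 -0.8 -9.  -4. ] mouth [ 0.52845281 -0.23975297  0.02087129]
wrist only [-0.0031197   0.05527471] tilt -12.854790935223956 [ 0.1  6.  -6.1 -0.6] mouth [ 0.52539992 -0.23883125  0.02868897]
```

```bash
sed -i 's/g(.019,.037)/g(-.019,.037)/;s/g(.016,.037)/g(-.016,.037)/' fit.py; python3 - <<'E'
from fit import *
o=bot.get_obs()
x,r,A,M=fit(o,(321.7,361.3),289,295.8,(206.6,282.4),(215.6,311.6),dialw=101)
print("x,z dial rel tcp (rest x)",x[:2],"tilt",np.degrees(x[2]),r,"mouth",M)
x,r,A,M=fit(o,(321.7,361.3),289,295.8,dialw=101)
print("wrist only",x[:2],"tilt",np.degrees(x[2]),r,"mouth",M)
E
```

```text
x,z dial rel tcp (rest x) [-0.00284707  0.05476167] tilt 18.671952940724175 [-0.   0.3 -0.1  1.3  0.1  0.7 -2.  -0.9] mouth [ 0.5770885  -0.25443695  0.03090536]
wrist only [-0.00403454  0.05670692] tilt 18.979268432341517 [ 0.   0.1 -0.1  0. ] mouth [ 0.57643285 -0.254239    0.03302196]
```

```bash
python3 -m inch '[[0.003,0,0,0,1],[0.006,0,0,0,1],[0.008,0,0,0,1],[0.008,0,0,0,1]]'; python3 - <<'E'
from h import *
to((.575,-.2532,.05),162.8)
im=bot.camera("wrist");cv2.imwrite("pics/w20.png",im[:,:,::-1]);cv2.imwrite("pics/zw20.png",cv2.resize(im[180:430,220:420,::-1],None,fx=3,fy=2.4,interpolation=2))
im=bot.camera("scene");cv2.imwrite("pics/s20.png",cv2.resize(im[220:370,140:300,::-1],None,fx=5,fy=4))
E
```

```text
clock: 28.85
eef_pos: [0.5421, -0.244, 0.0697]
tool_rot: [0.146, 0.989, -0.001, 0.003]
ft_force: [9.3, 1.7, -3.1]
grip_width: 0.0304
clock 28.85 tcp [ 0.5421 -0.244   0.0697] yaw 163.25 zdir [ 0.0062 -0.003  -1.    ] ft [ 9.3  1.7 -3.1] w 0.0304 j [-0.42  0.51  0.03  1.08 -0.   -0.13]
shift [-0.034   0.0007  0.0199] turn 0.0037139791463083327
```

View pics/zw20.png

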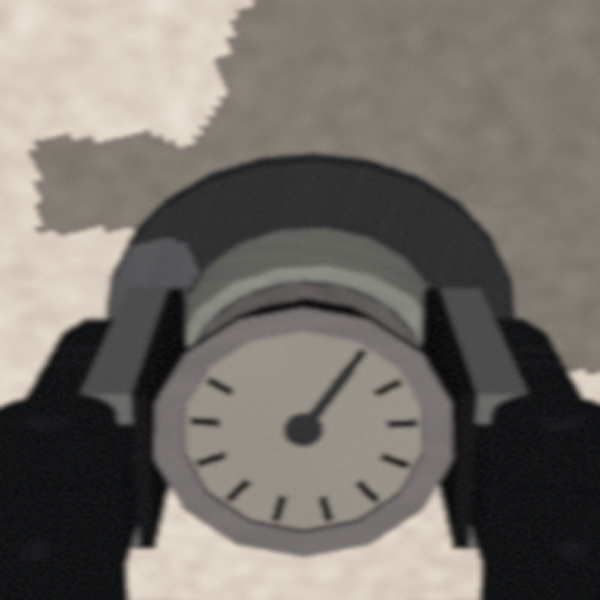

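View pics/s20.png

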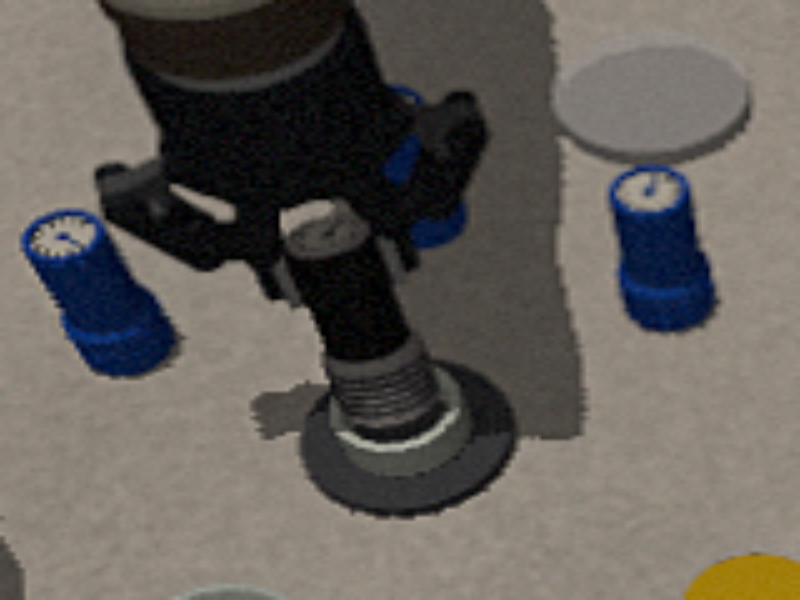

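```bash
python3 - <<'E'
from fit import *
o=bot.get_obs()
x,r,A,M=fit(o,(321.3,359.2),297.9,305,(206.3,279),(215.8,311),dialw=101)
print("x,z dial rel tcp (rest x)",x[:2],"tilt",np.degrees(x[2]),r,"mouth",M)
x,r,A,M=fit(o,(321.3,359.2),297.9,305,dialw=101)
print("wrist only",x[:2],"tilt",np.degrees(x[2]),r,"mouth",M)
E
```

```text
x,z dial rel tcp (rest x) [-0.00294655  0.05367162] tilt 23.08945099988456 [-0.   0.5 -0.2  1.   0.4  0.2 -2.6 -1.3] mouth [ 0.57648432 -0.2543691   0.03234693]
wrist only [-0.0046857  0.0565421] tilt 23.46275149271117 [ 0.   0.3 -0.3  0. ] mouth [ 0.57538662 -0.25403769  0.0354723 ]
```

```bash
python3 -m inch '[[0.002,0,0,0,1],[0.0045,0,0,0,1],[0.0045,0,0,0,1],[-0.001,0,-0.002,0,1],[-0.004,0,-0.01,0,1],[-0.004,0,-0.04,0,1],[-0.004,0,-0.09,0,1],[-0.004,0,-0.14,0,1],[-0.004,0,-0.17,0,1],[-0.004,0,-0.17,0,1]]'; python3 - <<'E'
from h import *
to((.575,-.2532,.05),162.8)
im=bot.camera("wrist");cv2.imwrite("pics/w21.png",im[:,:,::-1]);cv2.imwrite("pics/zw21.png",cv2.resize(im[180:430,220:420,::-1],None,fx=3,fy=2.4,interpolation=2))
im=bot.camera("scene");cv2.imwrite("pics/s21.png",im[:,:,::-1]);cv2.imwrite("pics/zs21.png",cv2.resize(im[170:330,130:290,::-1],None,fx=5,fy=3.7,interpolation=2))
E
```

```text
clock: 30.2
eef_pos: [0.5427, -0.2453, 0.2409]
tool_rot: [0.146, 0.989, -0.002, 0.001]
ft_force: [-0.9, -0.5, -3.2]
grip_width: 0.0304
clock 30.2 tcp [ 0.5427 -0.2453  0.2409] yaw 163.15 zdir [ 8.0e-04 -4.5e-03 -1.0e+00] ft [-0.9 -0.5 -3.2] w 0.0304 j [-0.42  0.43  0.35  1.49 -0.   -0.13]
shift [-0.0328  0.0026  0.1909] turn 0.0029427963465100977
```

View pics/zw21.png

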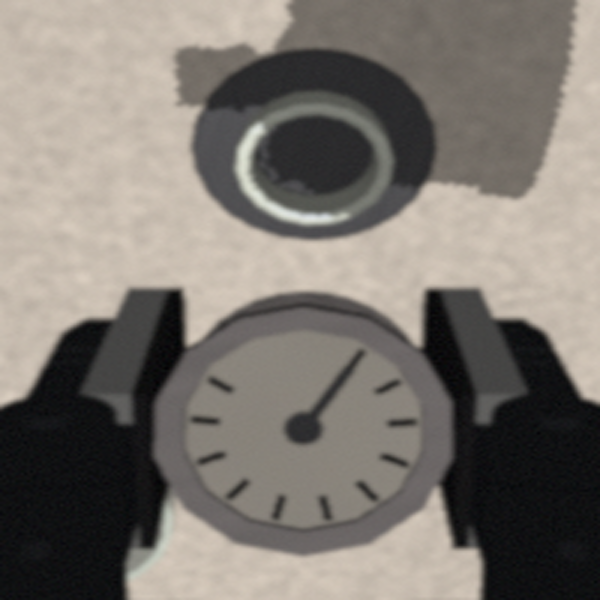

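View pics/zs21.png

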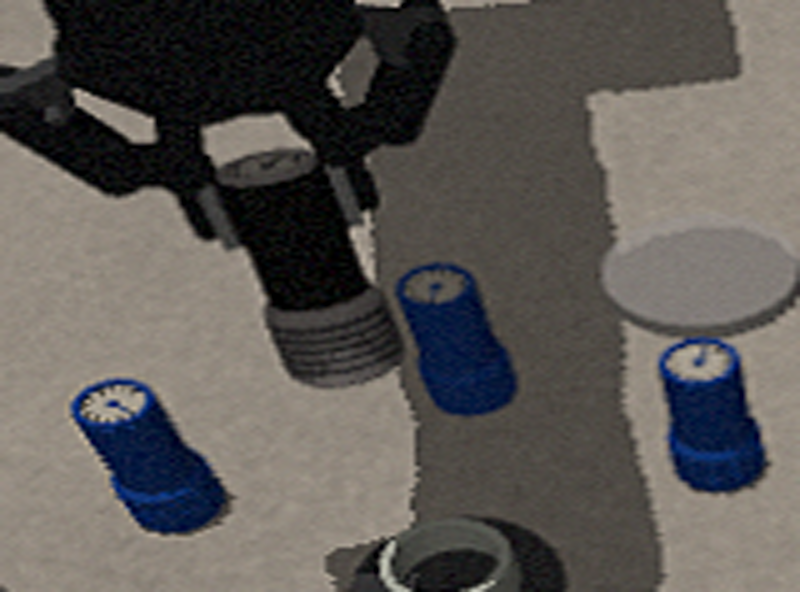

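```bash
python3 - <<'E'
from fit import *
o=bot.get_obs()
for a in (None,1):
    x,r,A,M=fit(o,(321.3,358.75),301.7,None,(183.6,215.4) if a else None,(194.4,251.9) if a else None,dialw=101)
    print("x,z dial rel tcp (rest x)",x[:2],"tilt",np.degrees(x[2]),r,"mouth",M,"mouth-tcp",M-o["eef_pos"])
    cs=cam("scene");s=cv2.imread("pics/zs21.png");draw_g(s,cs,A,M,130-2.3,170-1.4,5,3.7,(0,255,0));cv2.imwrite("pics/zs22.png",s)
    w=cv2.imread("pics/zw21.png");draw_g(w,cam("wrist",o),A,M,220,180,3,2.4,(0,255,0));cv2.imwrite("pics/zw22.png",w)
E
```

```text
x,z dial rel tcp (rest x) [-0.00408421  0.05649942] tilt 24.36225872177308 [-0.  0.  0.] mouth [ 0.57615216 -0.25492144  0.20284568] mouth-tcp [ 0.03518507 -0.010623   -0.03368518]
x,z dial rel tcp (rest x) [-0.00344767  0.0554296 ] tilt 24.231402776683183 [ 0.   0.1  1.5 -0.3  1.4 -1.  -0.5] mouth [ 0.57656425 -0.25504585  0.20168283] mouth-tcp [ 0.03559716 -0.01074742 -0.03484804]
```

View pics/zs22.png

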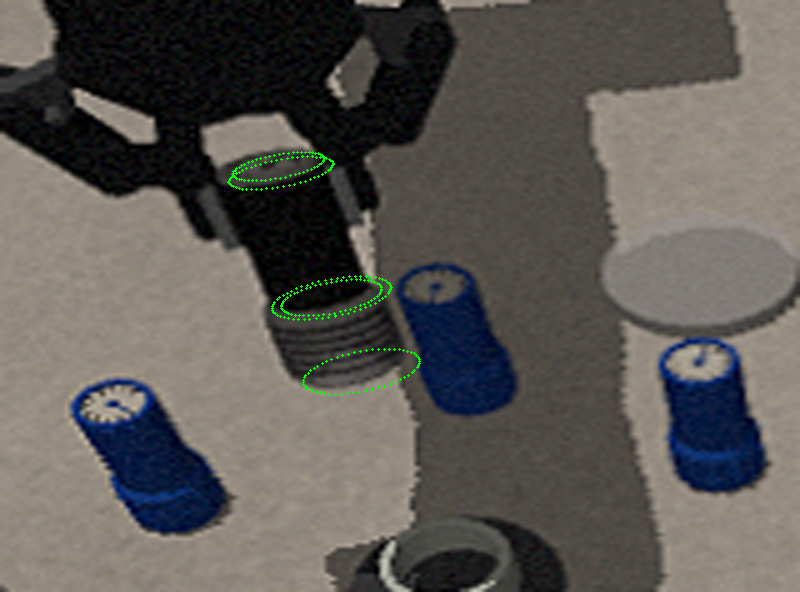

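View pics/zw22.png

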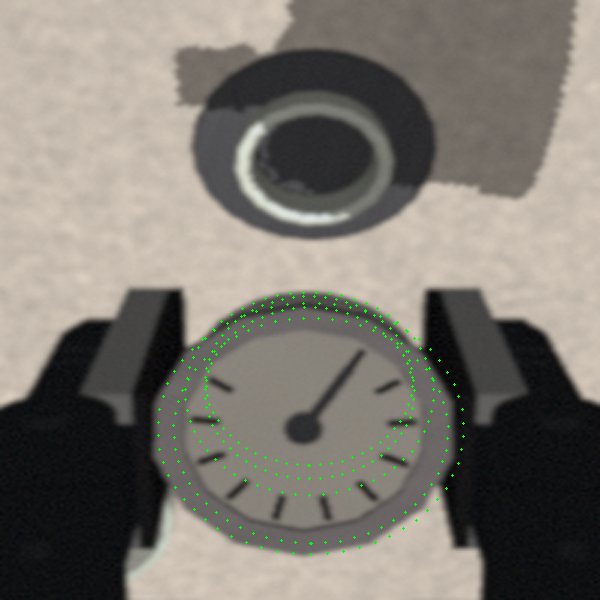

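```bash
python3 -m inch '[[0.004,0.02,-0.015,0.003,1],[0.012,0.06,-0.024,0.003,1],[0.02,0.1,-0.024,0.003,1],[0.028,0.14,-0.024,0.003,1],[0.036,0.18,-0.024,0.003,1],[0.044,0.22,-0.024,0.003,1],[0.052,0.255,-0.024,0.003,1],[0.058,0.285,-0.024,0.003,1],[0.058,0.285,-0.024,0.003,1],[0.058,0.285,-0.024,0.003,1]]'; python3 - <<'E'
from h import *
to((.5697,.0443,.2648),162.8)
im=bot.camera("wrist");cv2.imwrite("pics/w23.png",im[:,:,::-1])
im=bot.camera("scene");cv2.imwrite("pics/s23.png",im[:,:,::-1]);cv2.imwrite("pics/zs23.png",cv2.resize(im[140:340,270:430,::-1],None,fx=5,fy=3,interpolation=2))
im=bot.camera("top");cv2.imwrite("pics/t23.png",im[:,:,::-1])
E
```

```text
clock: 31.55
eef_pos: [0.568, 0.0449, 0.2593]
tool_rot: [0.149, 0.989, -0.002, -0.004]
ft_force: [0.2, -0.3, -2.8]
grip_width: 0.0301
clock 31.55 tcp [0.568  0.0449 0.2593] yaw 162.83 zdir [-0.0076 -0.0024 -1.    ] ft [ 0.2 -0.3 -2.8] w 0.0301 j [ 0.08  0.38  0.32  1.52 -0.    0.38]
shift [-0.0018 -0.0001 -0.0056] turn 0.00024133980502038336
```

View pics/w23.png

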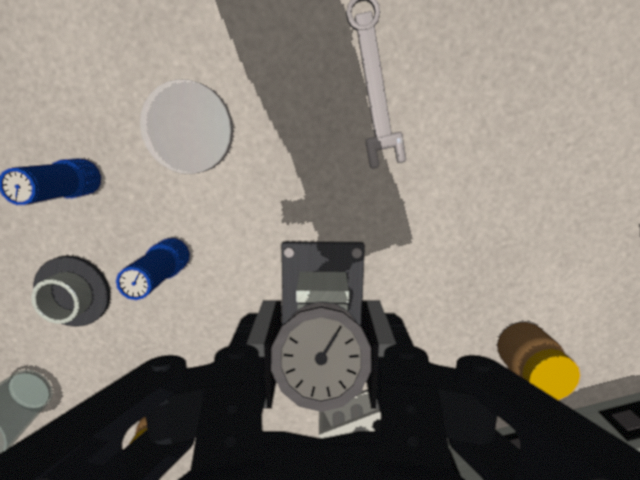

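View pics/zs23.png

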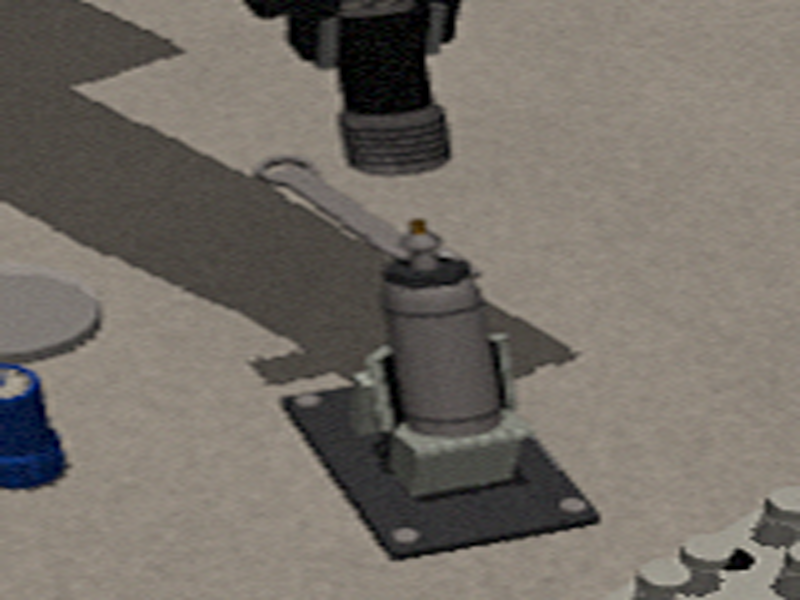

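View pics/t23.png

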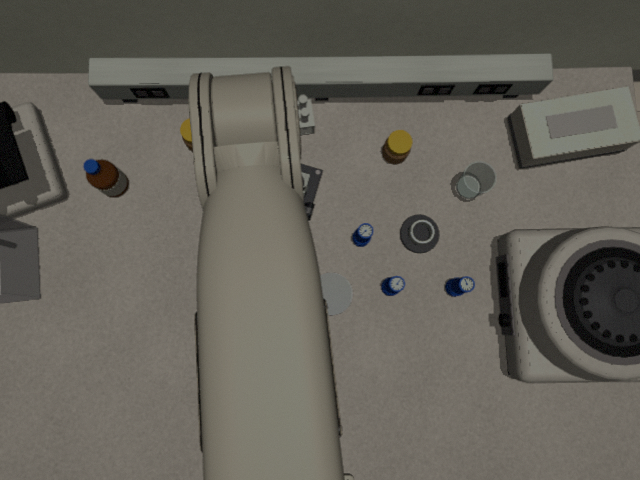

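```bash
python3 - <<'E'
from fit import *
o=bot.get_obs();cs=cam("scene")
A0,O=trough_T(.679,.0107)
tcp=o["eef_pos"]
psi=np.radians(-17.17)
s=np.radians(24.3);L=np.array([[np.cos(s),0,-np.sin(s)],[0,1,0],[np.sin(s),0,np.cos(s)]]);A=R.from_euler("z",psi).as_matrix()@L
M=tcp+np.array([np.cos(psi),np.sin(psi),0])*.0369+[0,0,-.0342]
im=cv2.imread("pics/zs23.png")
b=(0,0)
draw_g(im,cs,A,M,270-b[0],140-b[1],5,3,(0,255,0))
for z,r,col in((0,.019,(0,0,255)),(.095,.019,(0,0,255)),(.113,.015,(255,255,0)),(.144,.003,(255,0,255))):
    for t in np.linspace(0,6.28,50):
        p=proj(cs,O+A0@np.array([r*np.cos(t),r*np.sin(t),z]))+b;cv2.circle(im,(int((p[0]-270)*5),int((p[1]-140)*3)),1,col,-1)
# plate
Z=R.from_euler("z",PSI).as_matrix()
for q in((.0675,.045),(.0675,-.045),(-.0675,-.045),(-.0675,.045)):
    p=proj(cs,np.array([.6685,.0137,.012])+Z@np.array([q[0],q[1],0]))+b;cv2.circle(im,(int((p[0]-270)*5),int((p[1]-140)*3)),4,(0,255,255),-1)
cv2.imwrite("pics/zs24.png",im)
u=A0[:,2];C=O+u*.113;d=M-C;print("mouth rel collar: along u",d@u,"x",d@A0[:,0],"y",d@A0[:,1])
E
```

```text
mouth rel collar: along u 0.06637944076649427 x -0.0028652315098100824 y -0.0004971564310664988
```

View pics/zs24.png

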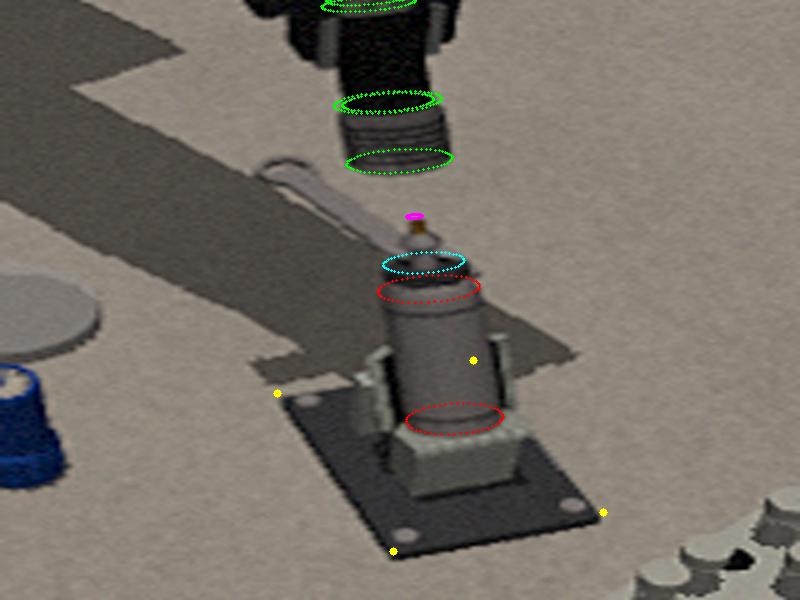

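```bash
python3 - <<'E'
import cv2
im=cv2.imread("pics/s23.png")[135:205,325:375];cv2.imwrite("pics/zs25.png",cv2.resize(im,None,fx=11,fy=8.5,interpolation=2))
E
```

```text
(no output)
```

View pics/zs25.png

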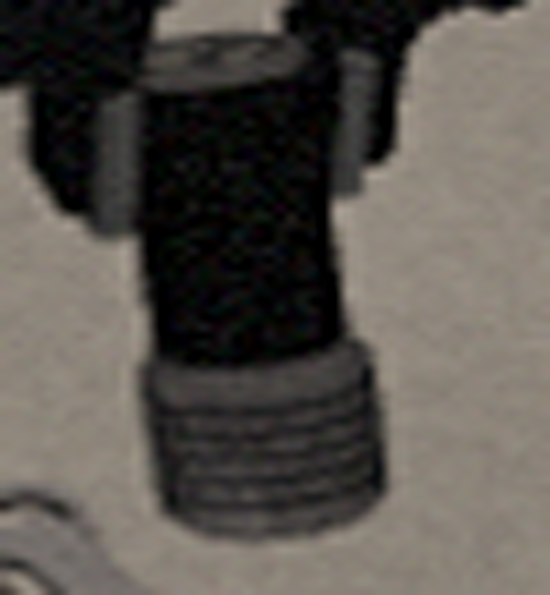

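```bash
python3 - <<'E'
from h import *
from scipy.optimize import least_squares
o=bot.get_obs();cs=cam("scene");cw=cam("wrist",o);tcp=o["eef_pos"]
def model(p):
    A=R.from_euler("z",-17.17,degrees=True).as_matrix()@R.from_euler("xy",[p[4],-p[3]]).as_matrix()
    return A,tcp+R.from_euler("z",-17.17,degrees=True).as_matrix()@p[:3]-A[:,2]*.099
def f(p,b,ws):
    A,M=model(p);g=lambda x,z:M+A@np.array([x,0,z]);r=[]
    r+=list(proj(cw,g(0,.099))-(321.3,358.75));r.append(proj(cw,g(-.019,.037))[1]-301.7)
    for z,q in((.099,(345.2,142.6)),(.037,(348.5,177.6)),(0,(350.1,193.2))): r+=list(ws*(proj(cs,g(0,z))+b-q))
    return r
A0,O=trough_T(.679,.0107);C=O+A0[:,2]*.113
for b in((.8,1.3),(1.5,1.5)):
  for ws in(.5,1):
    s=least_squares(f,[0,0,.056,.42,0],args=(b,ws));A,M=model(s.x);d=A0.T@(M-C)
    print(b,ws,"dial",s.x[:3].round(4),"tilt",np.degrees(s.x[3:]).round(1),np.round(s.fun,1),"rel collar",d.round(4),"ax",(A0.T@A[:,2]).round(3))
im=cv2.imread("pics/w23.png");cv2.imwrite("pics/zw23.png",cv2.resize(im[180:430,220:420],None,fx=3,fy=2.4,interpolation=2))
E
```

```text
(0.8, 1.3) 0.5 dial [-0.003  -0.0007  0.0546] tilt [24.1  0.3] [ 0.   0.  -0.1 -0.6 -0.4 -0.1 -0.7  0.3  1.3] rel collar [-0.003  -0.0007  0.0647] ax [ 0.016 -0.005  1.   ]
(0.8, 1.3) 1 dial [-0.0029 -0.0007  0.0546] tilt [24.   0.3] [ 0.1  0.2 -0.3 -1.1 -0.8 -0.2 -1.3  0.6  2.6] rel collar [-0.0032 -0.0006  0.0647] ax [ 0.018 -0.006  1.   ]
(1.5, 1.5) 0.5 dial [-0.0033 -0.0007  0.0551] tilt [24.2 -0.6] [ 0.   0.  -0.1 -0.2 -0.5 -0.  -0.7  0.2  1.3] rel collar [-0.003  -0.0022  0.0654] ax [0.014 0.01  1.   ]
(1.5, 1.5) 1 dial [-0.0033 -0.0007  0.0551] tilt [24.1 -0.5] [ 0.   0.2 -0.3 -0.5 -1.  -0.  -1.4  0.5  2.6] rel collar [-0.0032 -0.0021  0.0653] ax [0.016 0.009 1.   ]
```

View pics/zw23.png

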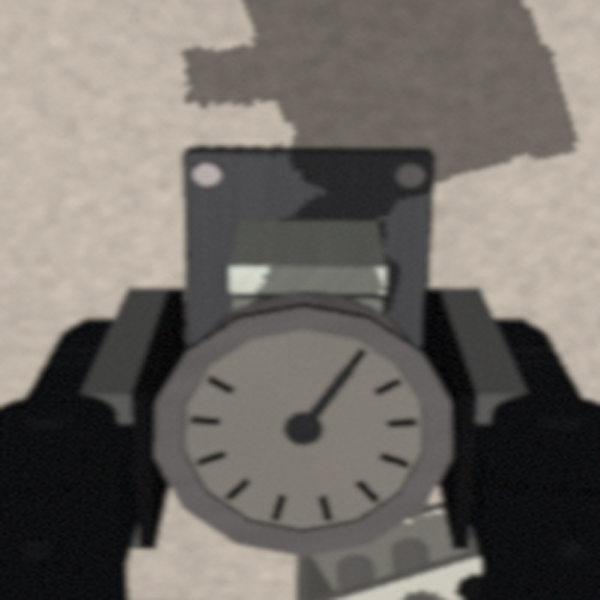

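```bash
python3 -m inch '[[-0.003,0.001,-0.001,0,1],[-0.007,0.001,0.008,0,1],[-0.011,0.001,0.017,0,1],[-0.0155,0.001,0.026,0,1],[-0.0175,0.001,0.031,0,1],[-0.0175,0.001,0.031,0,1]]'; python3 - <<'E'
from h import *
to((.5697,.0443,.2648),162.8)
im=bot.camera("wrist");cv2.imwrite("pics/w26.png",im[:,:,::-1])
im=bot.camera("scene");cv2.imwrite("pics/s26.png",im[:,:,::-1]);cv2.imwrite("pics/zs26.png",cv2.resize(im[145:245,320:390,::-1],None,fx=8,fy=6,interpolation=2))
E
```

```text
clock: 32.45
eef_pos: [0.5857, 0.041, 0.2294]
tool_rot: [0.149, 0.989, -0.001, -0.002]
ft_force: [-0.8, 0.5, -2.4]
grip_width: 0.0303
clock 32.45 tcp [0.5857 0.041  0.2294] yaw 162.82 zdir [-0.0051 -0.0015 -1.    ] ft [-0.8  0.5 -2.4] w 0.0303 j [ 0.07  0.42  0.3   1.46 -0.    0.37]
shift [ 0.0164 -0.0017 -0.0353] turn 0.00019057007567700642
```

View pics/zs26.png

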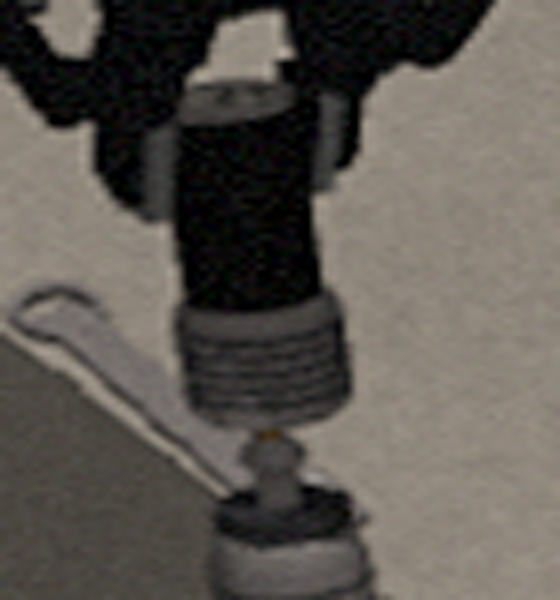

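```bash
python3 -m inch '[[-0.0015,-0.0005,0.003,0,1],[-0.003,-0.0005,0.006,0,1],[-0.0045,-0.0005,0.009,0,1],[-0.0055,-0.0005,0.0115,0,1],[-0.0055,-0.0005,0.0115,0,1]]'; python3 - <<'E'
from h import *
to((.5697,.0443,.2648),162.8);print(bot.get_obs()["ft_torque"])
im=bot.camera("scene");cv2.imwrite("pics/zs27.png",cv2.resize(im[145:245,320:390,::-1],None,fx=8,fy=6,interpolation=2))
E
```

```text
clock: 33.17
eef_pos: [0.5909, 0.0389, 0.2183]
tool_rot: [0.149, 0.989, -0.001, -0.002]
ft_force: [-0.0, -0.4, -2.6]
grip_width: 0.0305
clock 33.175 tcp [0.5909 0.0389 0.2183] yaw 162.82 zdir [-0.0042 -0.0015 -1.    ] ft [-0.  -0.4 -2.6] w 0.0305 j [ 0.07  0.43  0.29  1.44 -0.    0.37]
shift [ 0.022  -0.0013 -0.0464] turn 0.00018179324777728805
[ 0.0372727   0.02885382 -0.00906137]
```

View pics/zs27.png

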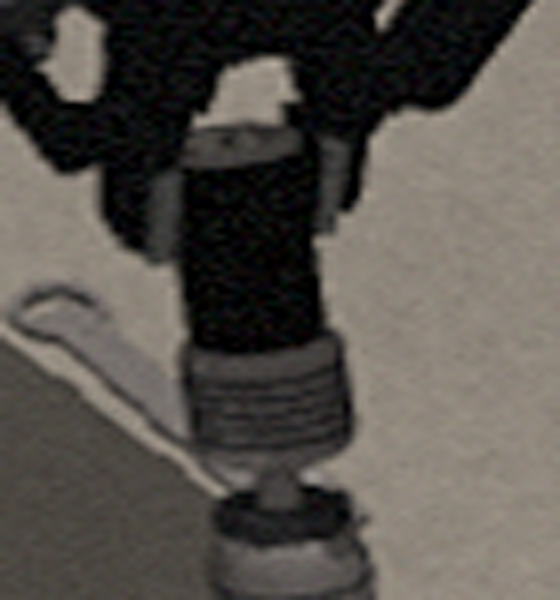

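```bash
python3 -m inch '[[-0.0012,0,0.0027,0,1],[-0.0025,0,0.0054,0,1],[-0.0025,0,0.0054,0,1]]'; python3 -c "
from h import *
to((.5697,.0443,.2648),162.8);print(bot.get_obs()['ft_torque'])"; python3 -m inch '[[-0.0012,0,0.0027,0,1],[-0.0025,0,0.0054,0,1],[-0.0025,0,0.0054,0,1]]';python3 -c "
from h import *
to((.5697,.0443,.2648),162.8);print(bot.get_obs()['ft_torque'])"
```

```text
clock: 33.6
eef_pos: [0.593, 0.0383, 0.2153]
tool_rot: [0.149, 0.989, -0.001, -0.001]
ft_force: [-4.3, 0.3, 6.5]
grip_width: 0.0305
clock 33.6 tcp [0.593  0.0383 0.2153] yaw 162.83 zdir [-0.0024 -0.0012 -1.    ] ft [-4.3  0.3  6.5] w 0.0305 j [ 0.07  0.43  0.29  1.43 -0.    0.36]
shift [ 0.0241 -0.0012 -0.0494] turn 0.0002144743014075819
[-0.05226722  1.03469581 -0.03249574]
clock: 33.98
eef_pos: [0.596, 0.0374, 0.2074]
tool_rot: [0.149, 0.989, -0.001, -0.002]
ft_force: [0.3, -0.9, -4.4]
grip_width: 0.0305
clock 33.975 tcp [0.596  0.0374 0.2074] yaw 162.83 zdir [-0.0034 -0.0016 -1.    ] ft [ 0.3 -0.9 -4.4] w 0.0305 j [ 0.06  0.44  0.29  1.42 -0.    0.36]
shift [ 0.0274 -0.0013 -0.0573] turn 0.00021469673205629647
[-0.03039512 -0.1776566  -0.03803846]
```

```bash
python3 -m inch '[[-0.0012,0,0.0027,0,1],[-0.0025,0,0.0054,0,1],[-0.0025,0,0.0054,0,1]]'; python3 -c "
from h import *
to((.5697,.0443,.2648),162.8);print(bot.get_obs()['ft_torque'])"; python3 -m inch '[[-0.0012,0,0.0027,0,1],[-0.0021,0,0.0045,0,1],[-0.0021,0,0.0045,0,1]]';python3 - <<'E'
from h import *
to((.5697,.0443,.2648),162.8);print(bot.get_obs()['ft_torque'])
im=bot.camera("scene");cv2.imwrite("pics/zs28.png",cv2.resize(im[145:245,320:390,::-1],None,fx=8,fy=6,interpolation=2))
E
```

```text
clock: 34.35
eef_pos: [0.5983, 0.0367, 0.2027]
tool_rot: [0.149, 0.989, -0.001, -0.001]
ft_force: [-2.0, 0.6, 3.3]
grip_width: 0.0302
clock 34.35 tcp [0.5983 0.0367 0.2027] yaw 162.82 zdir [-0.0032 -0.0014 -1.    ] ft [-2.   0.6  3.3] w 0.0302 j [ 0.06  0.45  0.28  1.41 -0.    0.36]
shift [ 0.0297 -0.0013 -0.062 ] turn 0.00018903778225407564
[ 0.01611335  0.56934973 -0.01140331]
clock: 34.72
eef_pos: [0.5993, 0.0365, 0.2018]
tool_rot: [0.149, 0.989, -0.0, -0.001]
ft_force: [-11.1, 0.6, 17.5]
grip_width: 0.0303
clock 34.725 tcp [0.5993 0.0365 0.2018] yaw 162.83 zdir [-1.6e-03 -5.0e-04 -1.0e+00] ft [-11.1   0.6  17.5] w 0.0303 j [ 0.06  0.45  0.28  1.41 -0.    0.36]
shift [ 0.0307 -0.0013 -0.0629] turn 0.00025127839912144625
[ 1.15947396e-03  2.23798227e+00 -1.42282144e-01]
```

View pics/zs28.png

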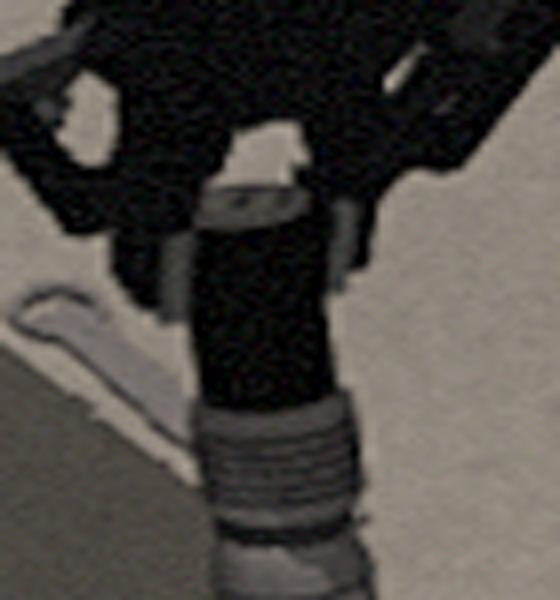

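```bash
python3 -m inch '[[-0.0006,0,0.0014,0,1],[-0.0012,0,0.0027,0,1],[-0.0012,0,0.0027,0,1],[-0.0012,0,0.0027,0,1]]';python3 - <<'E'
from h import *
to((.5697,.0443,.2648),162.8);print(bot.get_obs()['ft_torque'])
im=bot.camera("scene");cv2.imwrite("pics/s29.png",im[:,:,::-1]);cv2.imwrite("pics/zs29.png",cv2.resize(im[165:305,310:400,::-1],None,fx=7,fy=4.2,interpolation=2))
cs=cam("scene")
im=bot.camera("wrist");cv2.imwrite("pics/w29.png",im[:,:,::-1])
E
```

```text
clock: 35.28
eef_pos: [0.5996, 0.0366, 0.2018]
tool_rot: [0.149, 0.989, 0.0, -0.0]
ft_force: [-16.4, 1.7, 29.2]
grip_width: 0.0306
clock 35.275 tcp [0.5996 0.0366 0.2018] yaw 162.84 zdir [-5.e-04  2.e-04 -1.e+00] ft [-16.4   1.7  29.2] w 0.0306 j [0.06 0.45 0.28 1.41 0.   0.36]
shift [ 0.0309 -0.0014 -0.063 ] turn 0.00036301686458225884
[ 0.09281508  3.49990792 -0.20607712]
```

View pics/zs29.png

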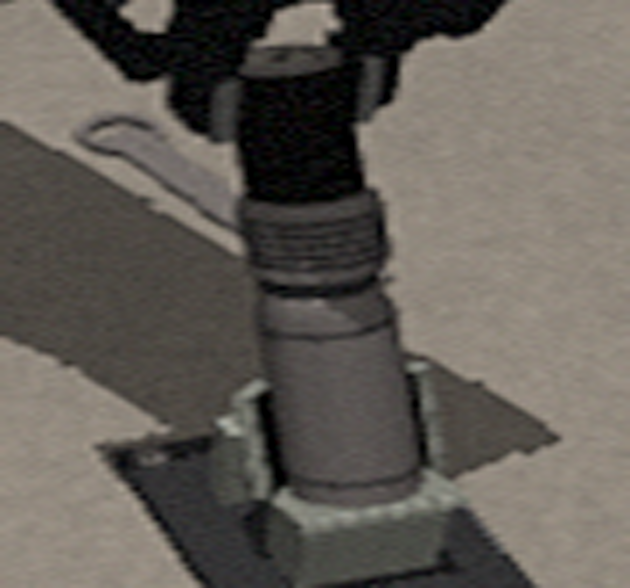

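View pics/w29.png

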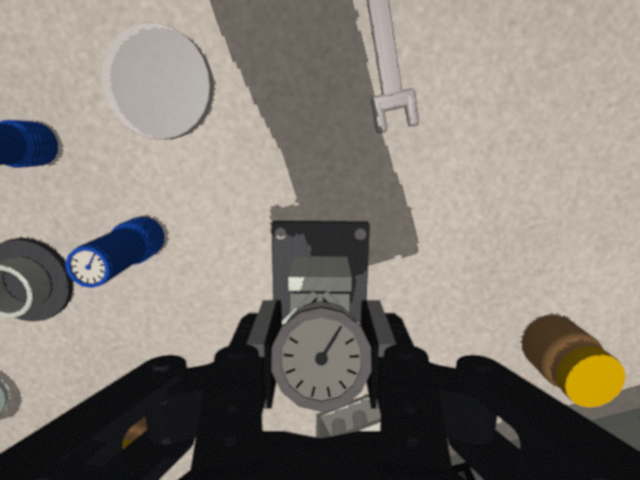

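```bash
python3 -m inch '[[0.0006,0,-0.0012,0,1],[0.0006,0,-0.0012,0,1],[0.0006,0,-0.0012,0,1],[0.0006,0,-0.0012,0,1]]';python3 - <<'E'
from h import *
to((.5697,.0443,.2648),162.8)
im=bot.camera("scene");cv2.imwrite("pics/s30.png",im[:,:,::-1])
for t in("nipple_collar","gauge_mouth","cylinder","gauge"): print(t,[(np.array(q["point"])*[640,480],round(q["score"],2)) for q in bot.spot_point("scene",t)[:5]])
print(proj(cam("scene"),(.6334,.0248,.1674)),proj(cam("scene"),(.679,.0107,.065)))
E
```

```text
clock: 35.88
eef_pos: [0.5995, 0.0366, 0.2018]
tool_rot: [0.149, 0.989, -0.0, -0.0]
ft_force: [-14.7, 1.3, 24.2]
grip_width: 0.0306
clock 35.875 tcp [0.5995 0.0366 0.2018] yaw 162.84 zdir [-9.e-04 -2.e-04 -1.e+00] ft [-14.7   1.3  24.2] w 0.0306 j [ 0.06  0.45  0.28  1.41 -0.    0.36]
shift [ 0.0308 -0.0014 -0.063 ] turn 0.00031611263818428863
nipple_collar [(array([356.608, 228.192]), 0.92)]
gauge_mouth [(array([275.328, 297.12 ]), 0.98), (array([357.312, 230.016]), 0.95), (array([226.688, 279.12 ]), 0.7), (array([162.88 , 303.696]), 0.66), (array([352.896, 194.112]), 0.45)]
cylinder [(array([363.712, 280.32 ]), 0.98), (array([357.824, 226.416]), 0.29)]
gauge [(array([358.592, 228.624]), 0.74), (array([272.512, 297.024]), 0.73), (array([167.68 , 305.904]), 0.69), (array([223.424, 277.392]), 0.68)]
[354.72516397 227.55990943] [360.92295639 279.57989127]
```

View pics/s30.png

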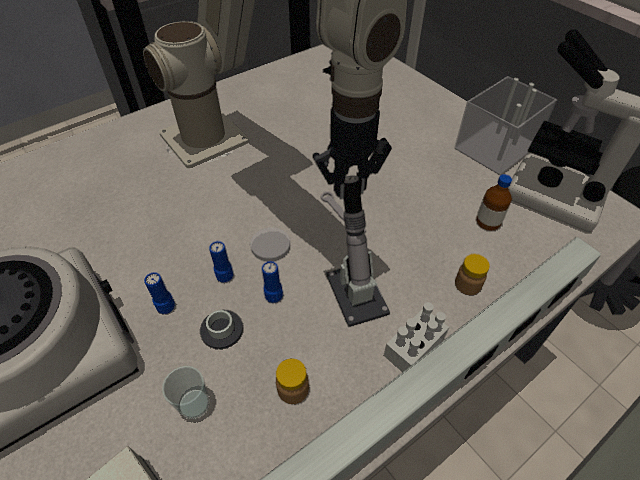

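Mouth and collar coincide in the picture: gauge_mouth at (357,230) against nipple_collar at (357,228). The force is steady and nothing else has moved, so I'm handing in.

```bash
python3 -c "
from workcell import bot
print(bot.job_done()); o=bot.get_obs(); print(o['clock'],o['eef_pos'],o['ft_force'],o['grip_width'])"
```

```text
the job is handed in; nothing more can be done
None
the job is handed in; nothing more can be done
```

The cylinder is seated in the trough and released. The gauge is pressed home on its nipple, and I handed the job in at about 36 s with the arm still holding it there. No verdict is reported, and the state could not be read afterwards.

**Cylinder:** The tool can't be tilted directly, so I held the cylinder upright and set it on the foot plate. I leaned it about 25° in the fingers until it lay hard against the V, then let go. Afterwards the top picture matched a seated cylinder within a pixel or two.

**Gauge:** I tilted it in the grip against its stand's cup to about 24°, as measured from the pictures. I then pressed it on along the nipple's axis. Resistance was about 10 N, followed by a clear drop as it snapped over the bead.

**Last checks:**
- **Stop:** the gauge came to a hard stop; 13 N more push moved it only about 0.3 mm.
- **Position:** the computed mouth position was within about 2 mm of the collar, with no gap along the axis beyond the measuring error.
- **Push:** the final steady push was about 30 N along the nipple, well over the 9 N spring.
- **Other things:** the last picture shows the blue look-alikes and everything else where they were.

**What went wrong or disagreed:**
- An early turn ran into the last joint's limit and tilted the tool 2.7°; I worked it back to about 0.2°.
- The first grip on the cylinder slipped onto the hex collar; I opened, went lower and gripped the body. Up to 5 mm of sideways shift came from that.
- The scene camera read 1 to 3 pixels off the other two, and I allowed for that.
- The valve pin's travel and the gauge's last degree of alignment could not be seen directly. They are inferred from force and position.

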